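# Take the left-hand-threaded blade off a lawn edger and store it on a separator card

## Task

Take the blade off the lawn edger and put it away. The hand nut that holds it has a left-hand thread, as its engraved arrow shows, so it comes off clockwise seen from above: leave the nut in the round parts dish, lay the cardboard separator flat and squarely on the spare blade in the wooden tray, and lay the edger's blade flat and squarely on the card. Leave the oil bottle, the carton and the spanner where they are.

Things in the scene. Friction and masses are not known exactly. Their poses are not given: they have to be found in the camera images.
- edger: Lawn-edger attachment, fixed, lying blade side up: grey cast gear case 72 mm across and 40 mm high, a neck 38 mm across rising from it to a flat flange 75 mm above the bench; along x a black tube 25 mm thick, 0.7 m long, and beside it a rubber wheel 100 mm across, all lower than 45 mm. Origin on the bench under the spindle.
- spindle (a point): Centre of the flange, 75 mm above the bench, z up. The steel spindle stands upright on it, 29 mm high and 26 mm across, with a coarse two-start LEFT-hand thread; blade and nut are on it.
- nut_mid (a point): Hand nut on the spindle, bare aluminium, 58 mm high, 0.15 kg: round skirt 48 mm across resting on the blade, a plate 60 mm across (26 to 31 mm up) and an upright wing on top. Arrows engraved in the plate point clockwise, the way it comes off. It starts slack, does not unwind by itself and cannot be pulled straight off. This point: its centre, half-way up, x along the wing, z up.
- nut_wing (a point): Middle of the nut's wing, the grip: 70 mm long (x), 16 mm thick (y), 27 mm high; 44.5 mm above the nut's underside. Turned clockwise from above, the nut first turns slack, then rises 3.8 mm per radian, is free after 2.0 to 2.7 rad in all (5 to 10 mm up) and stays free for 2 rad more; then it lifts straight off, clear after 32 mm.
- blade_mid (a point): The edger's blade, a flat steel bar 200 mm long (x), 50 mm wide (y), 5 mm thick (z up), with a round hole 30 mm across in its middle, lying loose on the flange round the spindle under the nut. This point is its centre, half-way through, in the hole. With the nut off it can be gripped across its width at the middle, a finger each side of the spindle, and lifted straight up, clear after 32 mm. 0.34 kg.
- spare_mid (a point): The spare blade, a bar like the first, lying loose and flat in the tray; this point is its centre, half-way up its 5 mm thickness, x along its length, z up.
- card_mid (a point): The separator, a stiff corrugated cardboard strip 200 mm long (x), 46 mm wide (y), 6 mm thick (z up), lying flat on the bench; this point is its centre, half-way up. 0.03 kg.
- tray: Shallow plywood tray, fixed, 256 mm long (x), 150 mm wide (y), 26 mm high, open on top, walls and floor 8 mm thick; it holds the spare blade lengthwise near its middle. Origin at the centre of its underside. Tray and card lie on opposite sides of the edger, either way round.
- dish: Round steel parts dish, fixed and empty, 150 mm across and 28 mm high at the rim, floor 4 mm thick and about 120 mm across, z up. Origin at the centre of its underside.
- oil: Bystander: grey oil bottle standing upright, 66 mm across, 185 mm high. Origin at the centre of its underside.
- carton: Bystander: upright cardboard carton, 70 by 70 mm, 110 mm high. Origin at the centre of its underside.
- spanner: Bystander: steel spanner, 180 mm long (x), lying flat beyond the work. Origin under its middle.
Not all that is in view belongs to the job. What is shaped like the part that bears spare_mid but blue or green is not meant. Of the things that look like the part that bears card_mid, the smaller one is meant.

How it is judged:
At the end, for the whole second after the job is handed in: The nut rests in the dish; the spare blade lies flat in the tray, the card flat on it and the edger's blade flat on the card, each within 15 mm lengthwise, 12 mm sideways and 8 degrees of the one below; all at rest (horizontal distance between nut_wing and dish below 0.055 m and height (world z) of nut_wing below 0.06 m and linear speed of each of nut, card, blade below 0.02 m/s and x of spare_mid in the frame of tray between -0.03 and 0.03 m and y of spare_mid in the frame of tray between -0.05 and 0.05 m and z of spare_mid in the frame of tray between 0.0085 and 0.0125 m and x of card_mid in the frame of spare_mid between -0.015 and 0.015 m and y of card_mid in the frame of spare_mid between -0.012 and 0.012 m and z of card_mid in the frame of spare_mid between 0.0035 and 0.0075 m and angle between the x axis of card_mid and the x axis of spare_mid, either way round below 0.14 rad and angle between each of card_mid, blade_mid's own z axis and vertical below 0.06 rad and x of blade_mid in the frame of card_mid between -0.015 and 0.015 m and y of blade_mid in the frame of card_mid between -0.012 and 0.012 m and z of blade_mid in the frame of card_mid between 0.0035 and 0.0075 m and angle between the x axis of blade_mid and the x axis of card_mid, either way round below 0.14 rad); the robot touches nothing.
It fails at once if the oil bottle is pushed more than 20 mm or knocked over (distance of oil from where it was at the start of the episode above 0.02 m).
It fails at once if the carton is pushed more than 20 mm or knocked over (distance of carton from where it was at the start of the episode above 0.02 m).
It fails at once if the spanner is pushed more than 20 mm or knocked over (distance of spanner from where it was at the start of the episode above 0.02 m).
It also fails if it takes over 72 s, if anything falls off the work surface, if the arm or the gripper's body presses on something with over 40 N, if the wrist force passes 120 N, or if a joint passes its speed limit or range.

## Robot

A 6-joint arm with a two-finger parallel gripper is mounted at the origin on the work surface. World frame = base frame: x ahead of the robot, y to its left, z up, the work surface at z = 0. Lengths are in m, angles in rad, forces in N, time in s.
With the tool pointing down it reaches from about 0.425 to 0.95 m from the base axis. Payload 3.5 kg.
Tool frame: the origin (TCP) lies at the very end of the fingers, on their centre line; the grasp point (between the pads) lies 19 mm behind it; y points along the fingers, z is the direction in which the jaws open and shut, and the axes are right-handed (so a half turn about y gives the same grasp; the last joint's range is limited). The gripper opens to 85 mm and grips with 20 to 120 N. Pads are 22 mm wide; open, the fingers measure 114 mm over their backs; the gripper's body (76 mm by 85 mm) begins 54 mm behind the grasp point. The pads swing forward as they close: fully open they stand 13 mm farther back than shut.
Start: joints at [1.013, 0.286, 1.577, -0, 1.279, -0.15], TCP at [0.268, 0.62, 0.231] pointing down, gripper open.
Joint ranges: [-2.77, 2.77], [-0.9, 2.22], [0.21, 2.48], [-1.53, 4.67], [0.24, 2.81], [-2.84, 2.84]. Speed limits (rad/s): [2.79, 2.79, 3.14, 3.14, 3.14, 3.14].

## Interface

Orientations are given as a unit quaternion [x, y, z, w].
In Python, from plant import ctrl, cams gives the robot as it stands.
- The arm moves only by the tool play_rows, never from a script. Its argument "steps" is a list of rows, each an object of numbers: "claw": the finger opening in cm, from 0 to 8.54; "tx", "ty", "tz": the shift along the tool's x, y, z in cm; "ax", "ay", "az": the turn, a rotation vector about the tool's x, y, z in degrees. A call has 1 to 12 rows; each row is the pose to reach, as a shift and turn from the pose commanded when the call began, along the tool's axes at that moment; what a row does not reach only later rows make up. A row lasts 1/12 s, in which the tool goes at most 41.7 mm and 7.16 degrees, less where a joint would pass 70% of its speed; a pose out of reach is approached as far as the arm can. A call with a gripper value outside its range is refused whole. The fingers move at their own pace and stop on an object; "grip_force" is the grip in N (left out, the last holds). Time passes only in rows, so rows that repeat a pose let the fingers close. It gives the time, the measured TCP pose, the force and the opening at its end, in the units of the state.
- ctrl.get_state(): the state, without advancing time (a new reading comes with each control period).
- cams.read_camera(name): name is "scene" or "top" or "wrist"; returns (picture, depth): 420x560x3 uint8, blue, green, red; 420x560 float32, m along the optical axis (not along the pixel's ray), 0 where there is no reading.
- cams.camera_model(name): a dict with "intrinsics" (3x3 intrinsics, pixels), "rvec" (rotation vector, rad) and "tvec" (3), from world to camera coordinates, as OpenCV has them; the wrist camera has in their place "tool_from_camera" (4x4, takes a point from camera to tool coordinates, whose origin is the TCP and whose axes are the tool frame's). Camera axes: x right, y down, z forward; pixel columns grow to the right and rows downward; lengths in m; the calibration is good to about 2 mm. A picture is of the moment at which its call begins: read the wrist's pose just before it. camera_model takes no time and is no camera call.
- ctrl.sign_off(): hands the job in, once; it reports no verdict.
The state is a dict: "time": time; "qpos": joint angles; "dq": joint speeds; "joint_efforts": joint torques, N m; "eef_pos": TCP position; "tcp_rot": TCP orientation; "contact_force": force on the tool from outside, world axes, zero at the start; "wrist_torque": the same for the moment, N m; "opening": opening from 0.0 (shut) to 1.0 (fully open).
Only numpy, scipy, OpenCV 4.12 (cv2) and the standard library are available. Lean on these libraries where they do the work, as an engineer would, in place of code of your own. Each camera call takes 0.05 s, during which the arm holds its last target.

## Working session

There is one attempt and no reset: what is moved stays moved. The work goes in short steps, Python scripts to look and compute and a tool call to move; the robot and the scene stay as the last step left them, time stands still between calls to the robot, and variables do not carry over. Pictures are saved under pics/ and viewed, and the job is handed in when it is done.

Besides the shell and the picture viewer there is one more tool, called as a command line: name --argument value ..., lists and objects as JSON in quotes. play_rows: Moves the arm, as the interface text tells. Its arguments: {"type":"object","properties":{"steps":{"type":"array","items":{"type":"object","properties":{"claw":{"type":"number"},"tx":{"type":"number"},"ty":{"type":"number"},"tz":{"type":"number"},"ax":{"type":"number"},"ay":{"type":"number"},"az":{"type":"number"}}}},"grip_force":{"type":"number"}},"required":["steps"]}

```bash
ls; mkdir -p pics; cat > h.py <<'E'
import numpy as np,cv2
from plant import ctrl,cams
from scipy.spatial.transform import Rotation as R
np.set_printoptions(precision=4,suppress=True)
def grab(n,tag):
    s=ctrl.get_state(); im,d=cams.read_camera(n); cv2.imwrite(f'pics/{tag}.png',im); np.savez(f'pics/{tag}.npz',d=d,im=im,p=s['eef_pos'],q=s['tcp_rot'],n=n); return im,d
def world(tag):
    z=np.load(f'pics/{tag}.npz'); n=str(z['n']); m=cams.camera_model(n); K=np.array(m['intrinsics']); d=z['d']
    v,u=np.mgrid[:d.shape[0],:d.shape[1]]
    c=np.stack([(u-K[0,2])/K[0,0]*d,(v-K[1,2])/K[1,1]*d,d],-1)
    if 'rvec' in m:
        Rm=cv2.Rodrigues(np.array(m['rvec'],float))[0]; return (c-np.array(m['tvec']).ravel())@Rm, d
    T=np.array(m['tool_from_camera']); t=c@T[:3,:3].T+T[:3,3]
    return t@R.from_quat(z['q']).as_matrix().T+z['p'], d
def crop(tag,u0,v0,u1,v1,out,f=4):
    im=cv2.imread(f'pics/{tag}.png')[v0:v1,u0:u1]; cv2.imwrite(f'pics/{out}.png',cv2.resize(im,None,fx=f,fy=f,interpolation=cv2.INTER_CUBIC))
def st():
    s=ctrl.get_state(); print(s['time'],s['eef_pos'],s['tcp_rot'],s['qpos'],s['contact_force'],s['opening']); print(R.from_quat(s['tcp_rot']).as_matrix()); return s
E
python3 - <<'E'
from h import *
st(); grab('scene','s0'); grab('top','t0')
for n in('scene','top','wrist'): print(cams.camera_model(n))
E
```

```text
pics
0.0 [0.2673 0.6191 0.2299] [ 0.6933 -0.1435  0.1429 -0.6917] [ 1.013   0.2872  1.5782 -0.      1.2786 -0.15  ] [-0.3413 -0.322  -0.1488] 0.997318231561136
[[ 0.918  -0.0013  0.3966]
 [-0.3966 -0.002   0.918 ]
 [-0.0003 -1.     -0.0024]]
{'intrinsics': array([[538.5567,   0.    , 273.6443],
       [  0.    , 538.5567, 220.916 ],
       [  0.    ,   0.    ,   1.    ]]), 'rvec': array([ 2.3866,  0.9878, -0.3066]), 'tvec': array([-0.3501, -0.2123,  1.8843])}
{'intrinsics': array([[410.3724,   0.    , 283.3152],
       [  0.    , 410.3724, 202.4829],
       [  0.    ,   0.    ,   1.    ]]), 'rvec': array([ 2.1459, -2.1155,  0.1871]), 'tvec': array([0.0364, 0.4653, 1.514 ])}
{'intrinsics': array([[315.3201,   0.    , 275.3118],
       [  0.    , 315.3201, 211.1059],
       [  0.    ,   0.    ,   1.    ]]), 'tool_from_camera': array([[-0.0001,  0.9613,  0.2753, -0.0711],
       [ 0.0008, -0.2753,  0.9613, -0.1434],
       [ 1.    ,  0.0003, -0.0008,  0.0002],
       [ 0.    ,  0.    ,  0.    ,  1.    ]])}
```

View pics/t0.png

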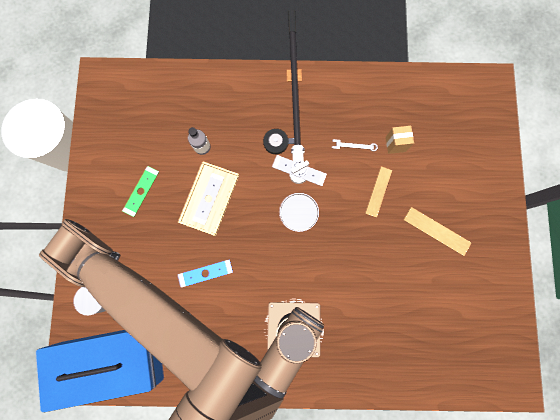

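View pics/s0.png

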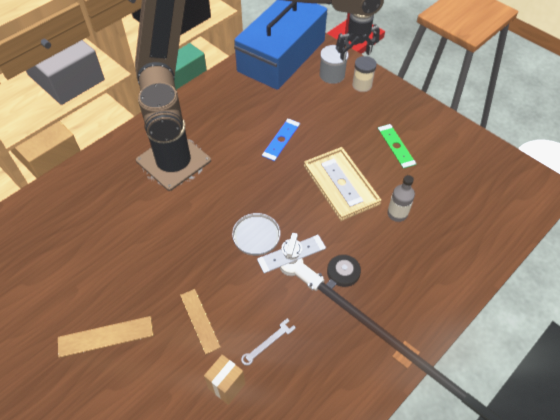

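Top view: the tray with the grey spare is at (208,198). The blue bar (205,273) and green bar (140,190) are excluded by their colour. The card candidates are (378,192) and (437,231), and the first looks smaller. I'll confirm this and measure.

```bash
python3 - <<'E'
from h import *
crop('t0',340,150,480,260,'c1',5)
crop('t0',170,120,340,240,'c2',4)
crop('s0',220,200,360,300,'c3',5)
W,d=world('t0')
im=cv2.imread('pics/t0.png')
def rect(u0,v0,u1,v1,zlo,zhi,mask=None,name=''):
    S=W[v0:v1,u0:u1]; m=(S[...,2]>zlo)&(S[...,2]<zhi)&(d[v0:v1,u0:u1]>0)
    if mask is not None: m&=mask(im[v0:v1,u0:u1].astype(int))
    P=S[m]; r=cv2.minAreaRect(P[:,:2].astype(np.float32)*1000); print(name,len(P),r,'z',np.median(P[:,2]),'mean',P.mean(0))
wood=lambda I:(I[...,1]>135)
rect(360,160,400,222,0.003,.015,None,'cardA')
rect(400,200,478,262,0.003,.015,None,'cardB')
rect(170,155,245,240,0.018,.04,None,'trayrim')
rect(185,165,230,232,0.007,.018,lambda I:(abs(I[...,0]-I[...,2])<25)&(I[...,1]>120),'spare')
rect(270,185,330,240,0.018,.04,None,'dish')
rect(265,150,330,192,0.07,.09,None,'blade')
rect(265,140,330,192,0.10,.15,None,'nutwing')
rect(380,120,420,150,0.08,.15,None,'carton')
rect(180,120,220,160,0.05,.3,None,'oil')
rect(325,130,385,160,0.003,.02,None,'spanner')
E
```

```text
cardA 725 ((526.195068359375, -331.91583251953125), (154.5657501220703, 246.45010375976562), 88.75862884521484) z 0.005436545243698601 mean [ 0.5233 -0.3312  0.0061]
cardB 1573 ((372.234619140625, -555.4955444335938), (235.10995483398438, 311.7789001464844), 0.7831690907478333) z 0.006110611259733197 mean [ 0.3706 -0.5517  0.0066]
trayrim 486 ((483.1093444824219, 331.2197570800781), (152.02076721191406, 255.73577880859375), 70.90675354003906) z 0.02406253157198999 mean [0.4845 0.3312 0.024 ]
spare 801 ((486.2607421875, 342.064697265625), (123.73834991455078, 245.2706756591797), 77.20219421386719) z 0.011042512771382943 mean [0.4869 0.344  0.0113]
dish 141 ((431.9710693359375, -17.03282928466797), (145.02462768554688, 147.80552673339844), 89.89493560791016) z 0.026013754243912383 mean [ 0.4398 -0.0203  0.0258]
blade 530 ((582.4727172851562, -14.531509399414062), (199.9458465576172, 51.574981689453125), 69.15653991699219) z 0.07916263624353803 mean [ 0.5804 -0.0152  0.0793]
nutwing 218 ((582.5407104492188, -14.294979095458984), (58.662967681884766, 57.62575912475586), 81.62130737304688) z 0.1149999184665457 mean [ 0.5798 -0.0149  0.1216]
carton 416 ((714.0931396484375, -399.4485778808594), (71.859130859375, 73.44207000732422), 7.473138809204102) z 0.10884628741860941 mean [ 0.7111 -0.3967  0.107 ]
oil 360 ((685.2767944335938, 365.990234375), (53.73457717895508, 65.70787048339844), 25.92312240600586) z 0.1240789917004449 mean [0.6806 0.3619 0.1252]
spanner 434 ((709.4228515625, -237.07406616210938), (121.44416809082031, 236.2753143310547), 0.691321074962616) z 0.005160466833621145 mean [ 0.7091 -0.2385  0.0059]
```

View pics/c1.png

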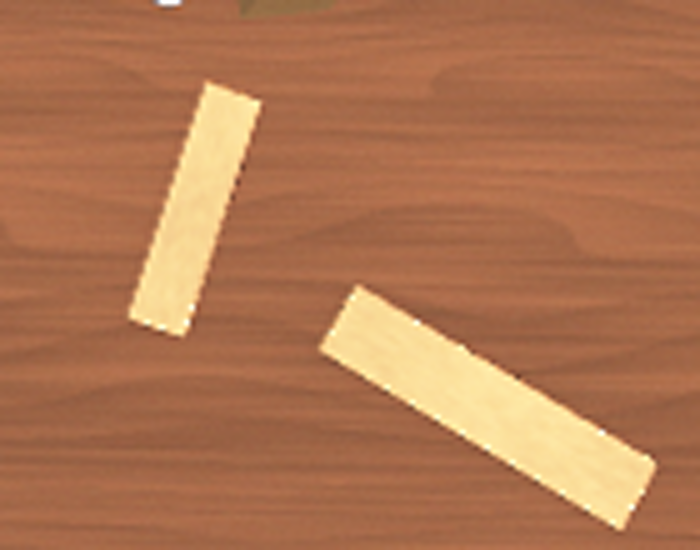

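View pics/c2.png

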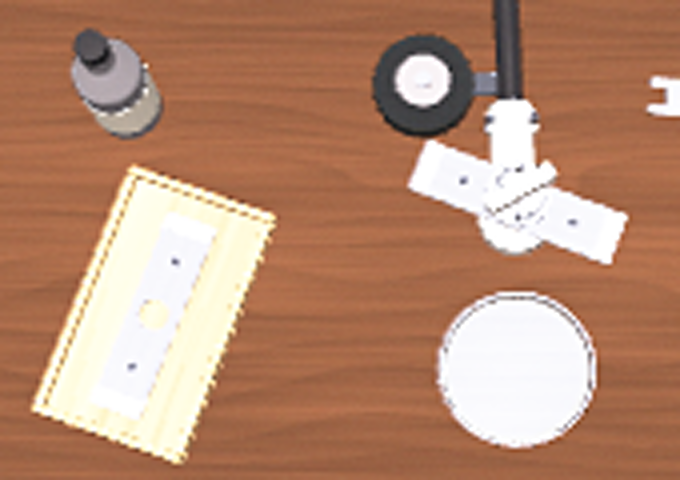

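View pics/c3.png

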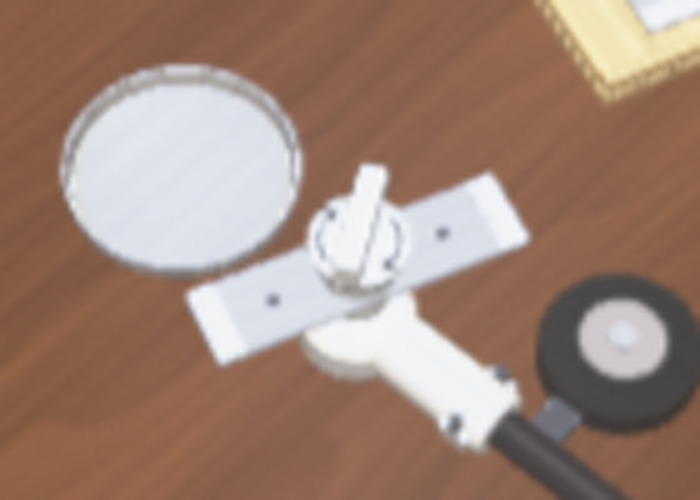

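The first, at (378,192), is clearly the smaller one, so that's the card. Next I'll turn the corners into positions by intersecting them with planes of known height.

```bash
cat >> h.py <<'E'
def px(n,pts,z):
    m=cams.camera_model(n);K=np.array(m['intrinsics']);Rm=cv2.Rodrigues(np.array(m['rvec'],float))[0];t=np.array(m['tvec']).ravel()
    pts=np.array(pts,float); r=np.c_[(pts-K[:2,2])/K[0,0],np.ones(len(pts))]@Rm; o=-Rm.T@t
    return o+r*((z-o[2])/r[:,2])[:,None]
def quad(name,n,pts,z):
    P=px(n,pts,z)[:,:2]; r=cv2.minAreaRect((P*1000).astype(np.float32)); e=[np.linalg.norm(P[i]-P[(i+1)%4])*1000 for i in range(4)]
    i=int(np.argmax(e)); v=(P[(i+1)%4]-P[i])-(P[(i+3)%4]-P[(i+2)%4]); print(name,P.mean(0),'edges',np.round(e),'long-axis deg',np.degrees(np.arctan2(v[1],v[0]))%180)
E
python3 - <<'E'
from h import *
def c(p,f,o): return (np.array(p)+.5)/f-.5+np.array(o)
c1=lambda p:c(p,5,(340,150)); c2=lambda p:c(p,4,(170,120)); c3=lambda p:c(p,5,(220,200))
quad('card','top',c1([(207,82),(261,101),(186,336),(129,318)]),.006)
quad('spare','top',c2([(172,212),(215,232),(142,418),(98,402)]),.013)
quad('blade','top',c2([(430,140),(628,212),(610,264),(408,190)]),.080)
quad('blade-s','scene',c3([(490,172),(529,240),(224,365),(187,295)]),.080)
quad('trayrim','top',c2([(130,165),(276,215),(185,464),(32,408)]),.026)
print('dish',px('top',c2([(518,369),(439,369),(597,369)]),.028))
print('dish-s',px('scene',c3([(182,168)]),.028))
W=px('top',c2([(483,213),(555,170)]),.138);print('wing top',W)
# wing from depth
for n,t in(('top','t0'),('scene','s0')):
    P,d=world(t); m=(d>0)&(P[...,2]>.125)&(P[...,2]<.15)&(np.hypot(P[...,0]-.5825,P[...,1]+.0145)<.05)
    Q=P[m]; r=cv2.minAreaRect((Q[:,:2]*1000).astype(np.float32)); print(n,len(Q),r,Q[:,2].max())
    m=(d>0)&(P[...,2]>.1)&(P[...,2]<.15)&(np.hypot(P[...,0]-.5825,P[...,1]+.0145)<.05)
    v,u=np.where(m); im=cv2.imread(f'pics/{t}.png'); cv2.imwrite(f'pics/n{t}.png',cv2.resize(im[v.min()-12:v.max()+12,u.min()-15:u.max()+15],None,fx=10,fy=10,interpolation=cv2.INTER_CUBIC)); print(u.min()-15,v.min()-12)
    if n=='scene': 
        m=(d>0)&(P[...,2]>.07)&(P[...,2]<.085)&(np.hypot(P[...,0]-.5825,P[...,1]+.0145)<.12); print(cv2.minAreaRect((P[m][:,:2]*1000).astype(np.float32)))
E
```

```text
card [ 0.5208 -0.3282] edges [ 45. 198.  46. 200.] long-axis deg 161.06474903387985
spare [0.4815 0.3306] edges [ 47. 194.  45. 198.] long-axis deg 161.37663054671447
blade [ 0.5823 -0.015 ] edges [198.  53. 201.  53.] long-axis deg 70.18850233048802
blade-s [ 0.5842 -0.0137] edges [ 52. 198.  51. 199.] long-axis deg 69.9800613714107
trayrim [0.4828 0.3293] edges [151. 255. 156. 253.] long-axis deg 161.722666245892
dish [[ 0.4315 -0.0176  0.028 ]
 [ 0.4305  0.0575  0.028 ]
 [ 0.4326 -0.0927  0.028 ]]
dish-s [[ 0.4358 -0.0179  0.028 ]]
wing top [[ 0.556   0.0192  0.138 ]
 [ 0.5968 -0.0453  0.138 ]]
top 95 ((581.919189453125, -15.138748168945312), (17.372800827026367, 69.81681060791016), 30.894515991210938) 0.14562824199567118
276 148
scene 132 ((582.31787109375, -12.981903076171875), (16.69594955444336, 73.37669372558594), 31.061580657958984) 0.14525196040430774
266 221
((583.1141357421875, -13.841087341308594), (200.40565490722656, 55.5792236328125), 68.98384094238281)
```

View pics/nt0.png

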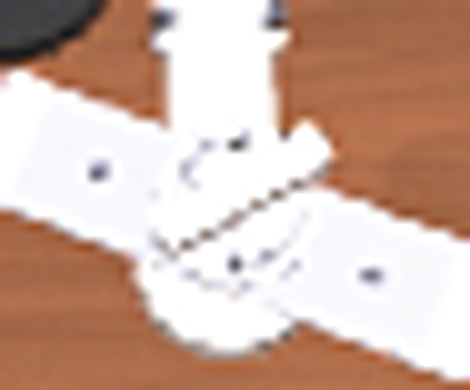

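View pics/ns0.png

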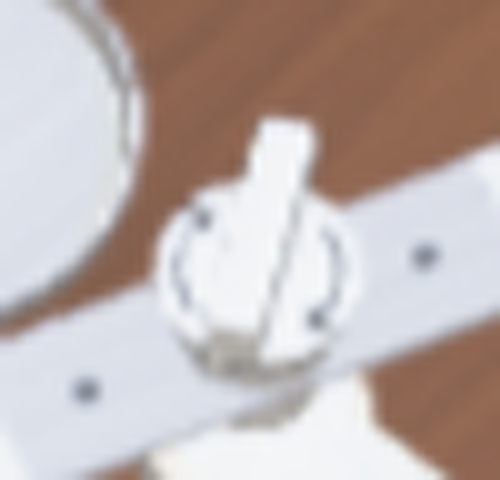

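```bash
cat >> h.py <<'E'
def Rdown(yaw):
    y=np.radians(yaw); c,s=np.cos(y),np.sin(y); return np.array([[s,0,c],[-c,0,s],[0,-1,0.]])
def plan(x,y,z,yaw):
    s=ctrl.get_state(); Rm=R.from_quat(s['tcp_rot']).as_matrix(); d=Rm.T@(np.array([x,y,z])-s['eef_pos'])*100
    a=np.degrees(R.from_matrix(Rm.T@Rdown(yaw)).as_rotvec())
    print('t',round(s['time'],2),'pos',s['eef_pos'],'yaw',np.degrees(np.arctan2(Rm[1,2],Rm[0,2])),'F',s['contact_force'],'op',s['opening'],'q6',s['qpos'][5])
    print('-> tx %.2f ty %.2f tz %.2f ax %.2f ay %.2f az %.2f'%(*d,*a))
E
python3 -c "
from h import *
plan(.5825,-.0142,.23,31)"
```

```text
t 0.1 pos [0.2674 0.6191 0.23  ] yaw 66.63204118610592 F [-0.406  -1.3421  0.0734] op 0.9999014575147586 q6 -0.14998316901336964
-> tx 54.05 ty 0.09 tz -45.64 ax 0.13 ay 35.63 az 0.02
```

play_rows --steps '[{"tx": 54.05, "tz": -45.64, "ay": 35.6}, {"tx": 54.05, "tz": -45.64, "ay": 35.6}, {"tx": 54.05, "tz": -45.64, "ay": 35.6}, {"tx": 54.05, "tz": -45.64, "ay": 35.6}, {"tx": 54.05, "tz": -45.64, "ay": 35.6}, {"tx": 54.05, "tz": -45.64, "ay": 35.6}, {"tx": 54.05, "tz": -45.64, "ay": 35.6}, {"tx": 54.05, "tz": -45.64, "ay": 35.6}, {"tx": 54.05, "tz": -45.64, "ay": 35.6}, {"tx": 54.05, "tz": -45.64, "ay": 35.6}, {"tx": 54.05, "tz": -45.64, "ay": 35.6}, {"tx": 54.05, "tz": -45.64, "ay": 35.6}]' --grip_force 40

```text
invalid input at $.steps[0]: expected keys claw, tx, ty, tz, ax, ay, az
```

```bash
python3 -c "
from h import *
plan(.5825,-.0142,.23,31)"
```

```text
t 0.1 pos [0.2674 0.6191 0.23  ] yaw 66.63204118610592 F [-0.406  -1.3421  0.0734] op 0.9999014575147586 q6 -0.14998316901336964
-> tx 54.05 ty 0.09 tz -45.64 ax 0.13 ay 35.63 az 0.02
```

play_rows --steps '[{"claw": 8.5, "tx": 54, "ty": 0, "tz": -45.6, "ax": 0, "ay": 35.6, "az": 0}, {"claw": 8.5, "tx": 54, "ty": 0, "tz": -45.6, "ax": 0, "ay": 35.6, "az": 0}, {"claw": 8.5, "tx": 54, "ty": 0, "tz": -45.6, "ax": 0, "ay": 35.6, "az": 0}, {"claw": 8.5, "tx": 54, "ty": 0, "tz": -45.6, "ax": 0, "ay": 35.6, "az": 0}, {"claw": 8.5, "tx": 54, "ty": 0, "tz": -45.6, "ax": 0, "ay": 35.6, "az": 0}, {"claw": 8.5, "tx": 54, "ty": 0, "tz": -45.6, "ax": 0, "ay": 35.6, "az": 0}, {"claw": 8.5, "tx": 54, "ty": 0, "tz": -45.6, "ax": 0, "ay": 35.6, "az": 0}, {"claw": 8.5, "tx": 54, "ty": 0, "tz": -45.6, "ax": 0, "ay": 35.6, "az": 0}, {"claw": 8.5, "tx": 54, "ty": 0, "tz": -45.6, "ax": 0, "ay": 35.6, "az": 0}, {"claw": 8.5, "tx": 54, "ty": 0, "tz": -45.6, "ax": 0, "ay": 35.6, "az": 0}, {"claw": 8.5, "tx": 54, "ty": 0, "tz": -45.6, "ax": 0, "ay": 35.6, "az": 0}, {"claw": 8.5, "tx": 54, "ty": 0, "tz": -45.6, "ax": 0, "ay": 35.6, "az": 0}]' --grip_force 40

```text
time: 1.1
eef_pos: [0.4906, 0.17, 0.231]
tcp_rot: [0.616, -0.348, 0.348, -0.615]
contact_force: [-0.0, -0.0, 0.7]
opening: 0.996
```

```bash
python3 -c "
from h import *
plan(.5825,-.0142,.23,31)"
```

```text
t 1.1 pos [0.4906 0.17   0.231 ] yaw 31.035929844215545 F [-0.0041 -0.0155  0.7059] op 0.9960572178325503 q6 -0.4036739287492709
-> tx 20.53 ty 0.10 tz -1.62 ax 0.02 ay 0.04 az -0.01
```

play_rows --steps '[{"claw": 8.5, "tx": 20.5, "ty": 0.1, "tz": -1.6, "ax": 0, "ay": 0, "az": 0}, {"claw": 8.5, "tx": 20.5, "ty": 0.1, "tz": -1.6, "ax": 0, "ay": 0, "az": 0}, {"claw": 8.5, "tx": 20.5, "ty": 0.1, "tz": -1.6, "ax": 0, "ay": 0, "az": 0}, {"claw": 8.5, "tx": 20.5, "ty": 0.1, "tz": -1.6, "ax": 0, "ay": 0, "az": 0}, {"claw": 8.5, "tx": 20.5, "ty": 0.1, "tz": -1.6, "ax": 0, "ay": 0, "az": 0}, {"claw": 8.5, "tx": 20.5, "ty": 0.1, "tz": -1.6, "ax": 0, "ay": 0, "az": 0}, {"claw": 8.5, "tx": 20.5, "ty": 0.1, "tz": -1.6, "ax": 0, "ay": 0, "az": 0}]'

```text
time: 1.68
eef_pos: [0.5825, -0.0138, 0.2295]
tcp_rot: [0.615, -0.35, 0.349, -0.615]
contact_force: [0.9, 0.5, 0.3]
opening: 0.994
```

```bash
python3 -c "
from h import *
plan(.5825,-.0142,.114,31)
grab('wrist','w1'); W,d=world('w1')
m=(d>0)&(W[...,2]>.126)&(W[...,2]<.15)&(np.hypot(W[...,0]-.5825,W[...,1]+.0145)<.05)
print(m.sum(),cv2.minAreaRect((W[m][:,:2]*1000).astype(np.float32)),np.median(W[m][:,2]))
m=(d>0)&(W[...,2]>.07)&(W[...,2]<.087)&(np.hypot(W[...,0]-.5825,W[...,1]+.0145)<.12)
print(m.sum(),cv2.minAreaRect((W[m][:,:2]*1000).astype(np.float32)),np.median(W[m][:,2]))
"
```

```text
t 1.68 pos [ 0.5825 -0.0138  0.2295] yaw 30.822865244961953 F [0.923  0.5354 0.3246] op 0.99362521949906 q6 -0.735806070060984
-> tx 0.05 ty 11.55 tz -0.01 ax 0.06 ay -0.18 az -0.07
1793 ((581.9990234375, -11.76950454711914), (15.94193172454834, 69.80522155761719), 30.50062370300293) 0.1386013879619264
7772 ((582.1766967773438, -12.422256469726562), (200.55543518066406, 50.513545989990234), 69.39227294921875) 0.08099041477954892
```

View pics/w1.png

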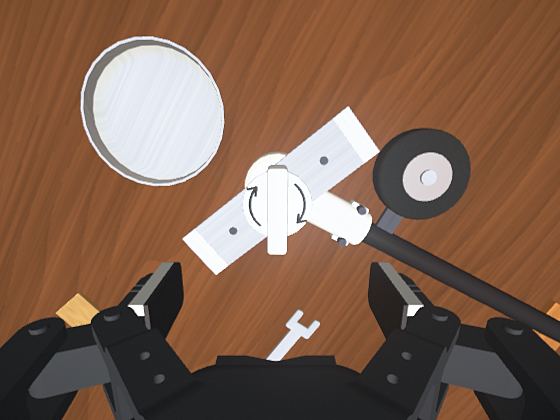

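play_rows --steps '[{"claw": 8.5, "tx": -0.05, "ty": 4, "tz": 0.03, "ax": 0, "ay": 0, "az": 0}, {"claw": 6, "tx": -0.05, "ty": 8, "tz": 0.03, "ax": 0, "ay": 0, "az": 0}, {"claw": 5, "tx": -0.05, "ty": 10.5, "tz": 0.03, "ax": 0, "ay": 0, "az": 0}, {"claw": 4, "tx": -0.05, "ty": 11.45, "tz": 0.03, "ax": 0, "ay": 0, "az": 0}, {"claw": 4, "tx": -0.05, "ty": 11.45, "tz": 0.03, "ax": 0, "ay": 0, "az": 0}, {"claw": 4, "tx": -0.05, "ty": 11.45, "tz": 0.03, "ax": 0, "ay": 0, "az": 0}]'

```text
time: 2.23
eef_pos: [0.5826, -0.0103, 0.1167]
tcp_rot: [-0.616, 0.347, -0.348, 0.616]
contact_force: [0.4, 0.0, 1.0]
opening: 0.472
```

play_rows --steps '[{"claw": 1, "tx": 0, "ty": 0, "tz": 0, "ax": 0, "ay": 0, "az": 0}, {"claw": 1, "tx": 0, "ty": 0, "tz": 0, "ax": 0, "ay": 0, "az": 0}, {"claw": 1, "tx": 0, "ty": 0, "tz": 0, "ax": 0, "ay": 0, "az": 0}, {"claw": 1, "tx": 0, "ty": 0, "tz": 0, "ax": 0, "ay": 0, "az": 0}, {"claw": 1, "tx": 0, "ty": 0, "tz": 0, "ax": 0, "ay": 0, "az": 0}, {"claw": 1, "tx": 0, "ty": 0, "tz": 0, "ax": 0, "ay": 0, "az": 0}]' --grip_force 40

```text
time: 2.73
eef_pos: [0.5841, -0.0114, 0.1186]
tcp_rot: [-0.615, 0.347, -0.349, 0.616]
contact_force: [-1.0, -0.1, 6.0]
opening: 0.178
```

```bash
python3 -c "
from h import *
plan(.5823,-.0128,.114,31);s=ctrl.get_state();print(s['wrist_torque'],s['qpos'])
grab('wrist','w2')
"
```

```text
t 2.73 pos [ 0.5841 -0.0114  0.1186] yaw 31.0256960009567 F [-0.991  -0.1154  5.9924] op 0.17758208827455818 q6 -0.7352459910807017
-> tx 0.02 ty 0.46 tz -0.22 ax -0.21 ay 0.03 az 0.15
[0.1809 0.0869 0.0842] [-0.1934  0.2048  1.8939  0.0006  1.0385 -0.7352]
```

View pics/w2.png

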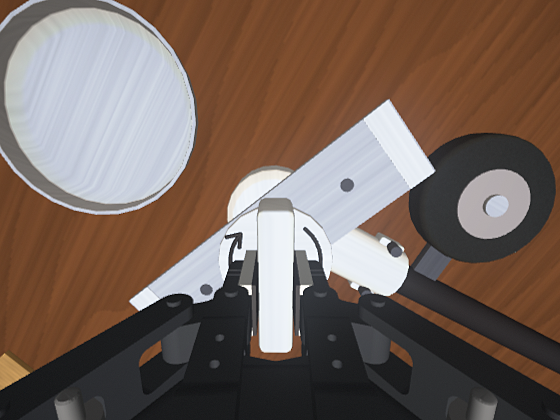

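play_rows --steps '[{"claw": 1, "tx": 0, "ty": -0.05, "tz": 0, "ax": 0, "ay": 7, "az": 0}, {"claw": 1, "tx": 0, "ty": -0.1, "tz": 0, "ax": 0, "ay": 14, "az": 0}, {"claw": 1, "tx": 0, "ty": -0.1, "tz": 0, "ax": 0, "ay": 21, "az": 0}, {"claw": 1, "tx": 0, "ty": -0.1, "tz": 0, "ax": 0, "ay": 28, "az": 0}, {"claw": 1, "tx": 0, "ty": -0.15, "tz": 0, "ax": 0, "ay": 35, "az": 0}, {"claw": 1, "tx": 0, "ty": -0.2, "tz": 0, "ax": 0, "ay": 42, "az": 0}, {"claw": 1, "tx": 0, "ty": -0.2, "tz": 0, "ax": 0, "ay": 42, "az": 0}]' --grip_force 60

```text
time: 3.37
eef_pos: [0.5833, -0.0115, 0.119]
tcp_rot: [0.449, -0.545, 0.547, -0.45]
contact_force: [-1.6, -0.2, 2.2]
opening: 0.171
```

```bash
python3 -c "
from h import *
plan(.5823,-.0128,.114,31);s=ctrl.get_state();print(s['wrist_torque'],s['qpos'])
grab('wrist','w3')
"
```

```text
t 3.37 pos [ 0.5833 -0.0115  0.119 ] yaw -11.094640012047826 F [-1.5666 -0.1955  2.2349] op 0.17050204752872858 q6 -1.0194814126734751e-05
-> tx 0.14 ty 0.50 tz -0.07 ax -0.14 ay -42.09 az 0.05
[-0.0066 -0.062  -0.0133] [-0.1936  0.2035  1.8944  0.      1.0411 -0.    ]
```

View pics/w3.png

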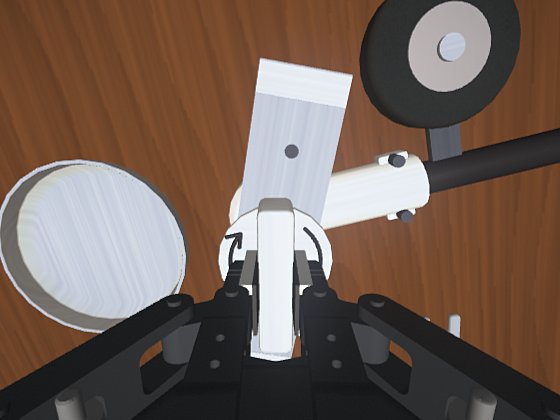

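play_rows --steps '[{"claw": 1, "tx": 0, "ty": -0.03, "tz": 0, "ax": 0, "ay": 7, "az": 0}, {"claw": 1, "tx": 0, "ty": -0.06, "tz": 0, "ax": 0, "ay": 14, "az": 0}, {"claw": 1, "tx": 0, "ty": -0.1, "tz": 0, "ax": 0, "ay": 21, "az": 0}, {"claw": 1, "tx": 0, "ty": -0.14, "tz": 0, "ax": 0, "ay": 28, "az": 0}, {"claw": 1, "tx": 0, "ty": -0.18, "tz": 0, "ax": 0, "ay": 35, "az": 0}, {"claw": 1, "tx": 0, "ty": -0.22, "tz": 0, "ax": 0, "ay": 42, "az": 0}, {"claw": 1, "tx": 0, "ty": -0.26, "tz": 0, "ax": 0, "ay": 49, "az": 0}, {"claw": 1, "tx": 0, "ty": -0.3, "tz": 0, "ax": 0, "ay": 56, "az": 0}, {"claw": 1, "tx": 0, "ty": -0.35, "tz": 0, "ax": 0, "ay": 63, "az": 0}, {"claw": 1, "tx": 0, "ty": -0.4, "tz": 0, "ax": 0, "ay": 70, "az": 0}, {"claw": 1, "tx": 0, "ty": -0.45, "tz": 0, "ax": 0, "ay": 77, "az": 0}, {"claw": 1, "tx": 0, "ty": -0.5, "tz": 0, "ax": 0, "ay": 84, "az": 0}]'

```text
time: 4.42
eef_pos: [0.5835, -0.0126, 0.1245]
tcp_rot: [-0.032, -0.705, 0.707, 0.03]
contact_force: [-0.6, -1.1, 4.5]
opening: 0.17
```

```bash
python3 -c "
from h import *
plan(.5823,-.0128,.114,31);s=ctrl.get_state();print(s['wrist_torque'],s['qpos'])
"
```

```text
t 4.42 pos [ 0.5835 -0.0126  0.1245] yaw -95.06087110468499 F [-0.5504 -1.1271  4.4891] op 0.16970450804198284 q6 1.4661550605425842
-> tx 0.12 ty 1.05 tz 0.03 ax -0.28 ay -126.06 az 0.07
[-0.511   0.0397  0.0876] [-0.1943  0.1969  1.891  -0.0027  1.0504  1.4662]
```

play_rows --steps '[{"claw": 1, "tx": 0, "ty": -0.05, "tz": 0, "ax": 0, "ay": 7, "az": 0}, {"claw": 1, "tx": 0, "ty": -0.1, "tz": 0, "ax": 0, "ay": 14, "az": 0}, {"claw": 1, "tx": 0, "ty": -0.15, "tz": 0, "ax": 0, "ay": 21, "az": 0}, {"claw": 1, "tx": 0, "ty": -0.2, "tz": 0, "ax": 0, "ay": 28, "az": 0}, {"claw": 1, "tx": 0, "ty": -0.24, "tz": 0, "ax": 0, "ay": 35, "az": 0}, {"claw": 1, "tx": 0, "ty": -0.27, "tz": 0, "ax": 0, "ay": 42, "az": 0}, {"claw": 1, "tx": 0, "ty": -0.3, "tz": 0, "ax": 0, "ay": 49, "az": 0}, {"claw": 1, "tx": 0, "ty": -0.3, "tz": 0, "ax": 0, "ay": 56, "az": 0}, {"claw": 1, "tx": 0, "ty": -0.3, "tz": 0, "ax": 0, "ay": 60, "az": 0}, {"claw": 1, "tx": 0, "ty": -0.3, "tz": 0, "ax": 0, "ay": 60, "az": 0}]'

```text
time: 5.25
eef_pos: [0.5831, -0.012, 0.1283]
tcp_rot: [-0.38, -0.597, 0.597, 0.379]
contact_force: [-2.5, -0.8, 8.4]
opening: 0.167
```

```bash
python3 -c "
from h import *
plan(.5823,-.0128,.114,31);s=ctrl.get_state();print(s['wrist_torque'],s['qpos'])
grab('wrist','w4')
"
```

```text
t 5.25 pos [ 0.5831 -0.012   0.1283] yaw -154.88124354081327 F [-2.4693 -0.8496  8.3712] op 0.16693807619420414 q6 2.5100290159570897
-> tx -0.04 ty 1.43 tz 0.11 ax 0.17 ay 174.12 az 0.04
[-0.1206  0.5515  0.0718] [-0.1939  0.1921  1.8888 -0.0014  1.0591  2.51  ]
```

View pics/w4.png

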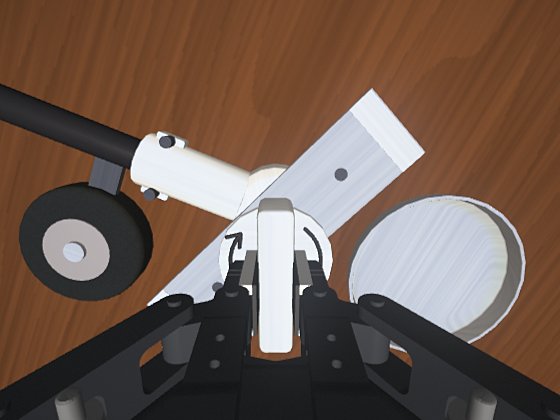

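play_rows --steps '[{"claw": 1, "tx": 0, "ty": -0.4, "tz": 0, "ax": 0, "ay": 0, "az": 0}, {"claw": 1, "tx": 0, "ty": -0.8, "tz": 0, "ax": 0, "ay": 0, "az": 0}, {"claw": 1, "tx": 0, "ty": -1.2, "tz": 0, "ax": 0, "ay": 0, "az": 0}]'

```text
time: 5.55
eef_pos: [0.5819, -0.0118, 0.1371]
tcp_rot: [-0.379, -0.596, 0.597, 0.379]
contact_force: [1.0, -2.0, -2.3]
opening: 0.167
```

```bash
python3 -c "
from h import *
plan(.445,-.0165,.2,-155);s=ctrl.get_state();print(s['wrist_torque'],s['qpos'])
grab('scene','s1'); crop('s1',220,190,360,290,'c4',5)
"
```

```text
t 5.55 pos [ 0.5819 -0.0118  0.1371] yaw -154.87296668741902 F [ 0.9562 -1.9502 -2.3335] op 0.16655436412977218 q6 2.5096500198655636
-> tx 5.39 ty -6.27 tz 12.60 ax -0.08 ay 0.13 az -0.02
[-0.4264 -0.1656  0.0729] [-0.194   0.1799  1.8851 -0.0013  1.0774  2.5097]
```

View pics/c4.png

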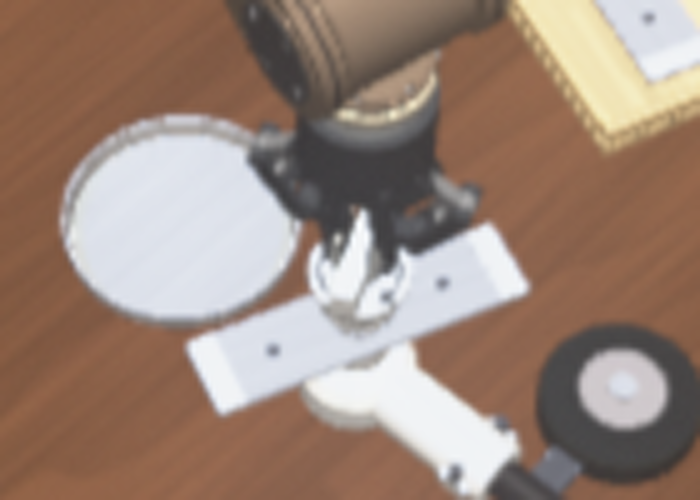

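Nut lifts freely and the weight is visible (-2 N). I'll raise it the rest of the way, then carry it over the dish.

play_rows --steps '[{"claw": 1, "tx": 0, "ty": -1, "tz": 0, "ax": 0, "ay": 0, "az": 0}, {"claw": 1, "tx": 0, "ty": -2, "tz": 0, "ax": 0, "ay": 0, "az": 0}, {"claw": 1, "tx": 0, "ty": -3, "tz": 0, "ax": 0, "ay": 0, "az": 0}, {"claw": 1, "tx": 0, "ty": -4.5, "tz": 0, "ax": 0, "ay": 0, "az": 0}, {"claw": 1, "tx": 0, "ty": -6, "tz": 0, "ax": 0, "ay": 0, "az": 0}, {"claw": 1, "tx": 1.5, "ty": -6, "tz": 3.5, "ax": 0, "ay": 0, "az": 0}, {"claw": 1, "tx": 2.8, "ty": -6, "tz": 6.5, "ax": 0, "ay": 0, "az": 0}, {"claw": 1, "tx": 4.1, "ty": -6, "tz": 9.5, "ax": 0, "ay": 0, "az": 0}, {"claw": 1, "tx": 5.4, "ty": -6, "tz": 12.6, "ax": 0, "ay": 0, "az": 0}, {"claw": 1, "tx": 5.4, "ty": -6, "tz": 12.6, "ax": 0, "ay": 0, "az": 0}]'

```text
time: 6.43
eef_pos: [0.4396, -0.0145, 0.1966]
tcp_rot: [-0.378, -0.596, 0.597, 0.382]
contact_force: [-0.2, -0.5, -2.9]
opening: 0.172
```

```bash
python3 -c "
from h import *
plan(.445,-.0165,.05,-155);s=ctrl.get_state();print(s['wrist_torque'],s['qpos'])
grab('wrist','w5')
grab('scene','s2'); crop('s2',190,120,350,270,'c5',4)
"
```

```text
t 6.43 pos [ 0.4396 -0.0145  0.1966] yaw -154.94572038841613 F [-0.1694 -0.4989 -2.906 ] op 0.1723956668474359 q6 2.440079108398737
-> tx -0.47 ty 14.65 tz -0.47 ax -0.26 ay 0.05 az 0.20
[ 0.0089  0.011  -0.018 ] [-0.2643 -0.2197  2.1616 -0.0002  1.2054  2.4401]
```

View pics/w5.png

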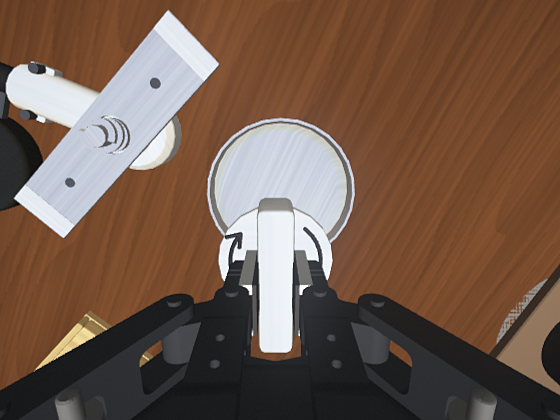

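View pics/c5.png

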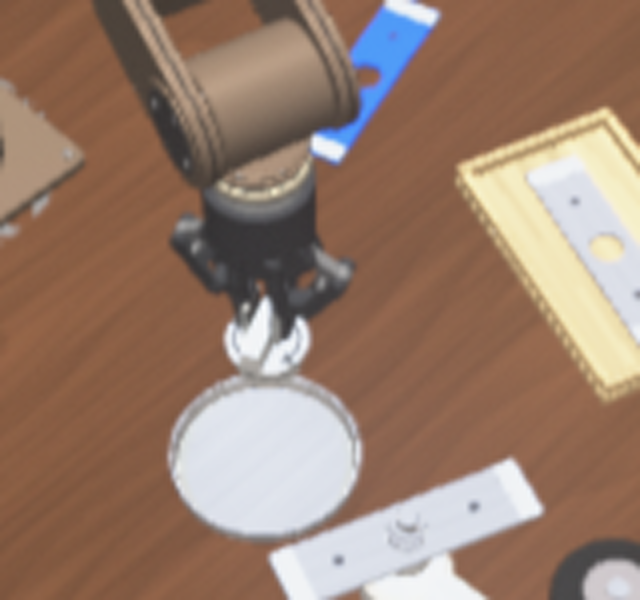

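play_rows --steps '[{"claw": 1, "tx": 0.1, "ty": 4, "tz": 0.1, "ax": 0, "ay": 0, "az": 0}, {"claw": 1, "tx": 0.1, "ty": 8, "tz": 0.1, "ax": 0, "ay": 0, "az": 0}, {"claw": 1, "tx": 0.1, "ty": 11, "tz": 0.1, "ax": 0, "ay": 0, "az": 0}, {"claw": 1, "tx": 0.1, "ty": 13.5, "tz": 0.1, "ax": 0, "ay": 0, "az": 0}, {"claw": 1, "tx": 0.1, "ty": 14.5, "tz": 0.1, "ax": 0, "ay": 0, "az": 0}, {"claw": 1, "tx": 0.1, "ty": 14.5, "tz": 0.1, "ax": 0, "ay": 0, "az": 0}]'

```text
time: 7.03
eef_pos: [0.4433, -0.0149, 0.051]
tcp_rot: [-0.378, -0.596, 0.597, 0.381]
contact_force: [-0.4, 0.6, -1.2]
opening: 0.171
```

```bash
python3 -c "
from h import *
plan(.44,-.0165,.044,-155);s=ctrl.get_state();print(s['wrist_torque'],s['qpos'])
"
```

```text
t 7.03 pos [ 0.4433 -0.0149  0.051 ] yaw -154.95863671328317 F [-0.3563  0.5946 -1.1959] op 0.17112586288518924 q6 2.441278824196589
-> tx -0.01 ty 0.70 tz 0.37 ax -0.20 ay 0.04 az 0.18
[ 0.0028 -0.0119 -0.0458] [-0.2631  0.016   2.251   0.0002  0.8793  2.4413]
```

play_rows --steps '[{"claw": 1, "tx": 0, "ty": 0.3, "tz": 0, "ax": 0, "ay": 0, "az": 0}, {"claw": 1, "tx": 0, "ty": 0.5, "tz": 0, "ax": 0, "ay": 0, "az": 0}, {"claw": 1, "tx": 0, "ty": 0.5, "tz": 0, "ax": 0, "ay": 0, "az": 0}]'

```text
time: 7.28
eef_pos: [0.4457, -0.0156, 0.0494]
tcp_rot: [0.381, 0.597, -0.596, -0.379]
contact_force: [-0.6, -0.1, -1.0]
opening: 0.171
```

```bash
python3 -c "
from h import *
plan(.44,-.0165,.044,-155);s=ctrl.get_state();print(s['wrist_torque'],s['qpos'],s['dq'])
grab('scene','s3'); crop('s3',190,150,350,280,'c6',4);grab('wrist','w6')
plan(.44,-.0165,.044,-155)
"
```

```text
t 7.28 pos [ 0.4457 -0.0156  0.0494] yaw -154.96039743248397 F [-0.5855 -0.0959 -1.0323] op 0.17068193231490297 q6 2.4413084647514243
-> tx 0.16 ty 0.54 tz 0.56 ax 0.15 ay 0.04 az -0.12
[-0.0095  0.0452 -0.0098] [-0.2632  0.0201  2.2505  0.      0.8676  2.4413] [-0.0014 -0.0096  0.0075 -0.0008  0.0057  0.0013]
t 7.38 pos [ 0.4453 -0.0155  0.0493] yaw -154.9638921828542 F [ 0.4739 -0.8429 -1.7226] op 0.17172676635436665 q6 2.441341098630897
-> tx 0.13 ty 0.52 tz 0.52 ax 0.13 ay 0.04 az -0.11
```

View pics/c6.png

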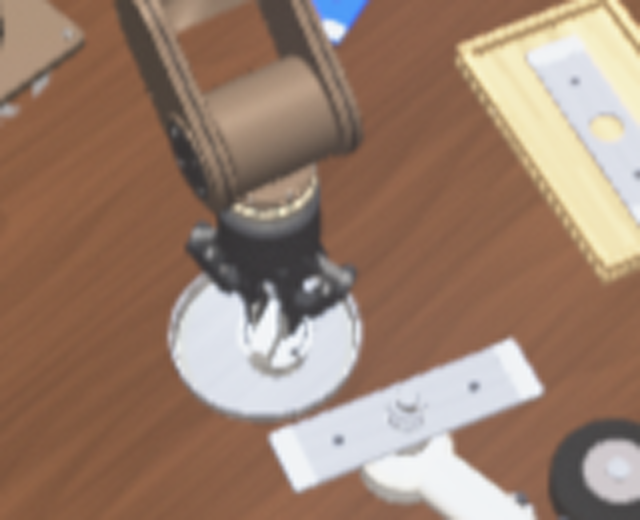

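View pics/w6.png

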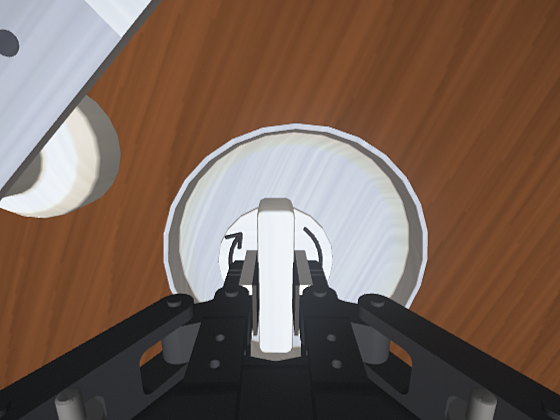

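```bash
python3 -c "
from h import *
plan(.457,-.0165,.043,-155)
"
```

```text
t 7.38 pos [ 0.4453 -0.0155  0.0493] yaw -154.9638921828542 F [ 0.4739 -0.8429 -1.7226] op 0.17172676635436665 q6 2.441341098630897
-> tx -0.58 ty 0.63 tz -1.02 ax 0.13 ay 0.04 az -0.11
```

play_rows --steps '[{"claw": 1, "tx": -0.6, "ty": 0.2, "tz": -1.0, "ax": 0, "ay": 0, "az": 0}, {"claw": 1, "tx": -0.6, "ty": 0.5, "tz": -1.0, "ax": 0, "ay": 0, "az": 0}, {"claw": 1, "tx": -0.6, "ty": 0.5, "tz": -1.0, "ax": 0, "ay": 0, "az": 0}]'

```text
time: 7.63
eef_pos: [0.456, -0.0166, 0.0432]
tcp_rot: [0.38, 0.597, -0.596, -0.379]
contact_force: [-0.5, -0.8, -1.3]
opening: 0.172
```

```bash
python3 -c "
from h import *
plan(.457,-.0165,.043,-155)
s=ctrl.get_state();print(s['qpos'],s['dq'])
"
```

```text
t 7.63 pos [ 0.456  -0.0166  0.0432] yaw -154.9605474442602 F [-0.5337 -0.787  -1.2745] op 0.1717755717797864 q6 2.445401476963771
-> tx -0.04 ty 0.02 tz -0.09 ax 0.03 ay 0.04 az -0.03
[-0.2592  0.0573  2.2267 -0.0001  0.857   2.4454] [-0.0001 -0.0066  0.0212  0.002   0.0166 -0.0008]
```

play_rows --steps '[{"claw": 1, "tx": 0, "ty": 0.2, "tz": 0, "ax": 0, "ay": 0, "az": 0}, {"claw": 1, "tx": 0, "ty": 0.3, "tz": 0, "ax": 0, "ay": 0, "az": 0}, {"claw": 1, "tx": 0, "ty": 0.3, "tz": 0, "ax": 0, "ay": 0, "az": 0}]'

```text
time: 7.88
eef_pos: [0.4562, -0.0165, 0.0426]
tcp_rot: [-0.379, -0.596, 0.597, 0.38]
contact_force: [-5.3, 1.0, 15.9]
opening: 0.173
```

Contact at 16 N, so the nut is seated. I'll back off a little and open.

play_rows --steps '[{"claw": 1, "tx": 0, "ty": -0.2, "tz": 0, "ax": 0, "ay": 0, "az": 0}, {"claw": 3.5, "tx": 0, "ty": -0.2, "tz": 0, "ax": 0, "ay": 0, "az": 0}, {"claw": 4, "tx": 0, "ty": -0.2, "tz": 0, "ax": 0, "ay": 0, "az": 0}, {"claw": 4, "tx": 0, "ty": -0.2, "tz": 0, "ax": 0, "ay": 0, "az": 0}, {"claw": 4, "tx": 0, "ty": -2, "tz": 0, "ax": 0, "ay": 0, "az": 0}, {"claw": 4, "tx": 0, "ty": -6, "tz": 0, "ax": 0, "ay": 0, "az": 0}, {"claw": 5, "tx": 0, "ty": -10, "tz": 0, "ax": 0, "ay": 0, "az": 0}, {"claw": 6, "tx": 0, "ty": -14, "tz": 0, "ax": 0, "ay": 0, "az": 0}, {"claw": 6, "tx": 0, "ty": -17, "tz": 0, "ax": 0, "ay": 0, "az": 0}, {"claw": 6, "tx": 0, "ty": -17, "tz": 0, "ax": 0, "ay": 0, "az": 0}]'

```text
time: 8.72
eef_pos: [0.4596, -0.0174, 0.2177]
tcp_rot: [0.385, 0.598, -0.595, -0.375]
contact_force: [0.8, -0.3, 0.9]
opening: 0.702
```

```bash
python3 -c "
from h import *
plan(.5208,-.328,.22,-108.8)
grab('wrist','w7')
"
```

```text
t 8.72 pos [ 0.4596 -0.0174  0.2177] yaw -154.9548129311303 F [ 0.7532 -0.2589  0.8814] op 0.7016689154470644 q6 2.4454336810080397
-> tx -30.73 ty -0.04 tz 7.60 ax 0.39 ay -46.16 az -0.75
```

View pics/w7.png

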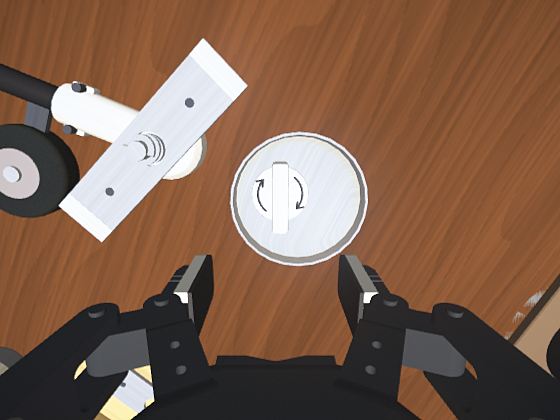

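play_rows --steps '[{"claw": 8.5, "tx": -30.7, "ty": 0, "tz": 7.6, "ax": 0.4, "ay": -46, "az": -0.7}, {"claw": 8.5, "tx": -30.7, "ty": 0, "tz": 7.6, "ax": 0.4, "ay": -46, "az": -0.7}, {"claw": 8.5, "tx": -30.7, "ty": 0, "tz": 7.6, "ax": 0.4, "ay": -46, "az": -0.7}, {"claw": 8.5, "tx": -30.7, "ty": 0, "tz": 7.6, "ax": 0.4, "ay": -46, "az": -0.7}, {"claw": 8.5, "tx": -30.7, "ty": 0, "tz": 7.6, "ax": 0.4, "ay": -46, "az": -0.7}, {"claw": 8.5, "tx": -30.7, "ty": 0, "tz": 7.6, "ax": 0.4, "ay": -46, "az": -0.7}, {"claw": 8.5, "tx": -30.7, "ty": 0, "tz": 7.6, "ax": 0.4, "ay": -46, "az": -0.7}, {"claw": 8.5, "tx": -30.7, "ty": 0, "tz": 7.6, "ax": 0.4, "ay": -46, "az": -0.7}, {"claw": 8.5, "tx": -30.7, "ty": 0, "tz": 7.6, "ax": 0.4, "ay": -46, "az": -0.7}, {"claw": 8.5, "tx": -30.7, "ty": 0, "tz": 7.6, "ax": 0.4, "ay": -46, "az": -0.7}, {"claw": 8.5, "tx": -30.7, "ty": 0, "tz": 7.6, "ax": 0.4, "ay": -46, "az": -0.7}]'

```text
time: 9.68
eef_pos: [0.5158, -0.3259, 0.2075]
tcp_rot: [0.111, 0.699, -0.696, -0.123]
contact_force: [0.4, 0.8, -0.6]
opening: 0.998
```

```bash
python3 -c "
from h import *
plan(.5208,-.328,.22,-108.8)
grab('wrist','w8'); W,d=world('w8'); im=cv2.imread('pics/w8.png').astype(int)
m=(d>0)&(W[...,2]>-.01)&(W[...,2]<.02)&(np.hypot(W[...,0]-.52,W[...,1]+.328)<.13)&(im[...,1]>150)
print(m.sum(),cv2.minAreaRect((W[m][:,:2]*1000).astype(np.float32)),np.median(W[m][:,2]))
cv2.imwrite('pics/m8.png',m*255)
"
```

```text
t 9.68 pos [ 0.5158 -0.3259  0.2075] yaw -108.9976911725183 F [ 0.3585  0.8187 -0.6163] op 0.9976918703169618 q6 1.1777344939903927
-> tx -0.52 ty -1.26 tz 0.04 ax 0.02 ay -0.20 az 0.99
7539 ((521.5235595703125, -325.3197937011719), (46.68189239501953, 200.70555114746094), 70.8761978149414) 0.006880832698308137[ WARN:0@1.121] global loadsave.cpp:1063 imwrite_ Unsupported depth image for selected encoder is fallbacked to CV_8U.
```

View pics/w8.png

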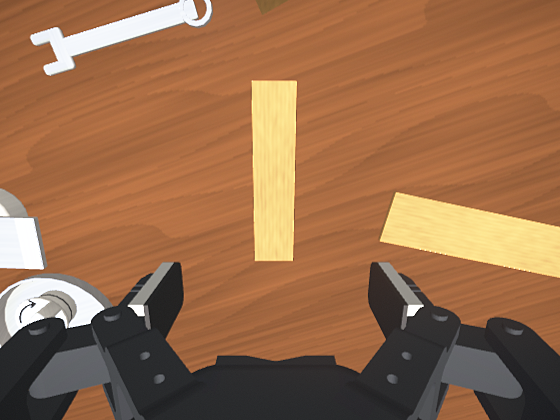

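```bash
python3 -c "
from h import *
plan(.5215,-.3255,.05,-109.1)"
```

```text
t 9.73 pos [ 0.516  -0.3254  0.2081] yaw -108.93887041925868 F [ 1.4713  0.8127 -0.142 ] op 0.995285758842433 q6 1.1776600238287824
-> tx -0.78 ty 15.80 tz -0.17 ax -0.01 ay 0.16 az 0.94
```

play_rows --steps '[{"claw": 8.5, "tx": -0.3, "ty": 3.5, "tz": 0, "ax": 0, "ay": 0.1, "az": 0.9}, {"claw": 8, "tx": -0.7, "ty": 7.5, "tz": -0.1, "ax": 0, "ay": 0.1, "az": 0.9}, {"claw": 7, "tx": -0.8, "ty": 11.5, "tz": -0.2, "ax": 0, "ay": 0.1, "az": 0.9}, {"claw": 7, "tx": -0.8, "ty": 15, "tz": -0.2, "ax": 0, "ay": 0.1, "az": 0.9}, {"claw": 7, "tx": -0.8, "ty": 15.8, "tz": -0.2, "ax": 0, "ay": 0.1, "az": 0.9}, {"claw": 7, "tx": -0.8, "ty": 15.8, "tz": -0.2, "ax": 0, "ay": 0.1, "az": 0.9}, {"claw": 7, "tx": -0.8, "ty": 15.8, "tz": -0.2, "ax": 0, "ay": 0.1, "az": 0.9}]'

```text
time: 10.32
eef_pos: [0.5235, -0.3266, 0.053]
tcp_rot: [-0.118, -0.697, 0.698, 0.116]
contact_force: [0.4, -1.2, 0.9]
opening: 0.821
```

```bash
python3 -c "
from h import *
plan(.5215,-.3255,.005,-109.1)"
```

```text
t 10.32 pos [ 0.5235 -0.3266  0.053 ] yaw -109.00011482006727 F [ 0.3579 -1.1917  0.9214] op 0.8211430893672004 q6 1.1811387305645487
-> tx 0.24 ty 4.80 tz -0.05 ax -0.12 ay 0.10 az -0.18
```

play_rows --steps '[{"claw": 7, "tx": 0.2, "ty": 2, "tz": 0, "ax": -0.1, "ay": 0, "az": -0.2}, {"claw": 6.5, "tx": 0.2, "ty": 4, "tz": 0, "ax": -0.1, "ay": 0, "az": -0.2}, {"claw": 6, "tx": 0.2, "ty": 4.5, "tz": 0, "ax": -0.1, "ay": 0, "az": -0.2}, {"claw": 5.5, "tx": 0.2, "ty": 4.5, "tz": 0, "ax": -0.1, "ay": 0, "az": -0.2}, {"claw": 5.5, "tx": 0.2, "ty": 4.5, "tz": 0, "ax": -0.1, "ay": 0, "az": -0.2}]'

```text
time: 10.73
eef_pos: [0.5223, -0.3273, 0.0091]
tcp_rot: [-0.118, -0.697, 0.698, 0.116]
contact_force: [-0.9, 0.2, 0.4]
opening: 0.644
```

```bash
python3 -c "
from h import *
plan(.5215,-.3255,.002,-109.1);grab('wrist','w9')"
```

```text
t 10.73 pos [ 0.5223 -0.3273  0.0091] yaw -109.04838565637915 F [-0.8905  0.1651  0.4045] op 0.6442817028965496 q6 1.1794485315555003
-> tx 0.13 ty 0.71 tz -0.15 ax -0.07 ay 0.05 az -0.11
```

View pics/w9.png

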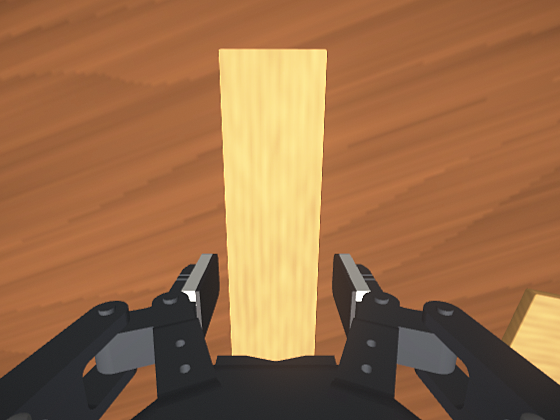

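play_rows --steps '[{"claw": 5.5, "tx": 0.1, "ty": 0.4, "tz": -0.1, "ax": 0, "ay": 0, "az": 0}, {"claw": 5.5, "tx": 0.1, "ty": 0.7, "tz": -0.1, "ax": 0, "ay": 0, "az": 0}, {"claw": 5.5, "tx": 0.1, "ty": 0.7, "tz": -0.1, "ax": 0, "ay": 0, "az": 0}]'

```text
time: 11.03
eef_pos: [0.5203, -0.325, -0.0003]
tcp_rot: [0.117, 0.697, -0.697, -0.118]
contact_force: [-0.4, 0.8, -0.6]
opening: 0.649
```

play_rows --steps '[{"claw": 5.5, "tx": 0, "ty": 0.2, "tz": 0, "ax": 0, "ay": 0, "az": 0}, {"claw": 5.3, "tx": 0, "ty": 0.2, "tz": 0, "ax": 0, "ay": 0, "az": 0}, {"claw": 5.0, "tx": 0, "ty": 0.2, "tz": 0, "ax": 0, "ay": 0, "az": 0}, {"claw": 5.0, "tx": 0, "ty": 0.2, "tz": 0, "ax": 0, "ay": 0, "az": 0}]'

```text
time: 11.37
eef_pos: [0.5203, -0.3252, -0.0023]
tcp_rot: [0.117, 0.697, -0.697, -0.118]
contact_force: [-0.7, -0.0, 0.7]
opening: 0.585
```

play_rows --steps '[{"claw": 4, "tx": 0, "ty": 0, "tz": 0, "ax": 0, "ay": 0, "az": 0}, {"claw": 4, "tx": 0, "ty": 0, "tz": 0, "ax": 0, "ay": 0, "az": 0}, {"claw": 4, "tx": 0, "ty": 0, "tz": 0, "ax": 0, "ay": 0, "az": 0}, {"claw": 4, "tx": 0, "ty": 0, "tz": 0, "ax": 0, "ay": 0, "az": 0}]' --grip_force 25

```text
time: 11.7
eef_pos: [0.5206, -0.3254, -0.002]
tcp_rot: [0.117, 0.697, -0.697, -0.117]
contact_force: [0.2, 0.0, 1.4]
opening: 0.53
```

```bash
python3 -c "
from h import *
plan(.5215,-.3255,.1,-109.1);grab('wrist','w10')"
```

```text
t 11.7 pos [ 0.5206 -0.3254 -0.002 ] yaw -109.06378142097574 F [0.1726 0.0145 1.3584] op 0.5297773462918424 q6 1.1803289366651633
-> tx -0.09 ty -10.20 tz -0.02 ax -0.01 ay 0.04 az 0.04
```

View pics/w10.png

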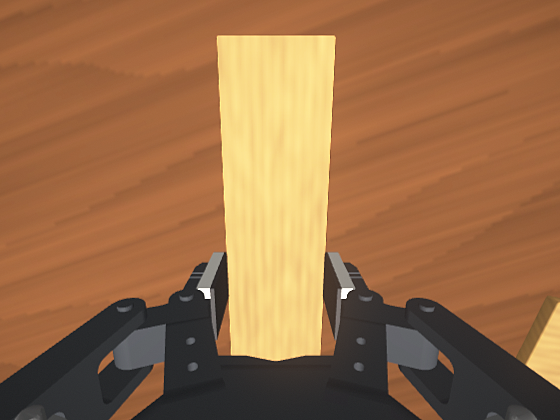

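play_rows --steps '[{"claw": 4, "tx": 0, "ty": -1, "tz": 0, "ax": 0, "ay": 0, "az": 0}, {"claw": 4, "tx": 0, "ty": -3, "tz": 0, "ax": 0, "ay": 0, "az": 0}, {"claw": 4, "tx": 0, "ty": -6, "tz": 0, "ax": 0, "ay": 0, "az": 0}, {"claw": 4, "tx": 0, "ty": -10, "tz": 0, "ax": 0, "ay": 0, "az": 0}, {"claw": 4, "tx": 0, "ty": -14, "tz": 0, "ax": 0, "ay": 0, "az": 0}, {"claw": 4, "tx": 0, "ty": -18, "tz": 0, "ax": 0, "ay": 0, "az": 0}, {"claw": 4, "tx": 0, "ty": -21, "tz": 0, "ax": 0, "ay": 0, "az": 0}, {"claw": 4, "tx": 0, "ty": -21, "tz": 0, "ax": 0, "ay": 0, "az": 0}]'

```text
time: 12.42
eef_pos: [0.5238, -0.3279, 0.2179]
tcp_rot: [-0.121, -0.695, 0.7, 0.113]
contact_force: [0.4, -1.2, 1.0]
opening: 0.526
```

```bash
python3 -c "
from h import *
plan(.482,.332,.21,-108.6);grab('wrist','w11');grab('top','t1')"
```

```text
t 12.42 pos [ 0.5238 -0.3279  0.2179] yaw -109.05108690431732 F [ 0.3861 -1.1539  0.9749] op 0.5255809267696101 q6 1.1802520034306523
-> tx 25.49 ty 0.10 tz -61.01 ax -0.34 ay -0.45 az -0.76
```

View pics/w11.png

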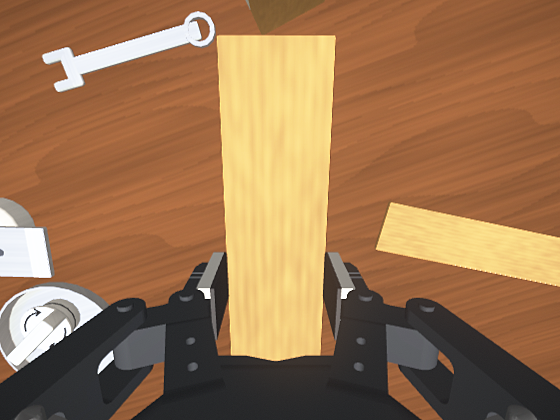

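play_rows --steps '[{"claw": 4, "tx": 25.5, "ty": 0, "tz": -61, "ax": 0, "ay": -0.4, "az": 0}, {"claw": 4, "tx": 25.5, "ty": 0, "tz": -61, "ax": 0, "ay": -0.4, "az": 0}, {"claw": 4, "tx": 25.5, "ty": 0, "tz": -61, "ax": 0, "ay": -0.4, "az": 0}, {"claw": 4, "tx": 25.5, "ty": 0, "tz": -61, "ax": 0, "ay": -0.4, "az": 0}, {"claw": 4, "tx": 25.5, "ty": 0, "tz": -61, "ax": 0, "ay": -0.4, "az": 0}, {"claw": 4, "tx": 25.5, "ty": 0, "tz": -61, "ax": 0, "ay": -0.4, "az": 0}, {"claw": 4, "tx": 25.5, "ty": 0, "tz": -61, "ax": 0, "ay": -0.4, "az": 0}, {"claw": 4, "tx": 25.5, "ty": 0, "tz": -61, "ax": 0, "ay": -0.4, "az": 0}, {"claw": 4, "tx": 25.5, "ty": 0, "tz": -61, "ax": 0, "ay": -0.4, "az": 0}, {"claw": 4, "tx": 25.5, "ty": 0, "tz": -61, "ax": 0, "ay": -0.4, "az": 0}, {"claw": 4, "tx": 25.5, "ty": 0, "tz": -61, "ax": 0, "ay": -0.4, "az": 0}, {"claw": 4, "tx": 25.5, "ty": 0, "tz": -61, "ax": 0, "ay": -0.4, "az": 0}]'

```text
time: 13.52
eef_pos: [0.4869, 0.1755, 0.2056]
tcp_rot: [-0.113, -0.697, 0.698, 0.117]
contact_force: [0.5, 0.8, -0.3]
opening: 0.532
```

```bash
python3 -c "
from h import *
plan(.482,.332,.2,-108.6)"
```

```text
t 13.52 pos [0.4869 0.1755 0.2056] yaw -108.66153254907553 F [ 0.504   0.7706 -0.2652] op 0.5316947066313759 q6 2.045649598619874
-> tx 5.46 ty 0.56 tz -14.67 ax -0.12 ay -0.06 az 0.31
```

play_rows --steps '[{"claw": 4, "tx": 5.4, "ty": 0, "tz": -14.7, "ax": 0, "ay": 0, "az": 0}, {"claw": 4, "tx": 5.4, "ty": 0, "tz": -14.7, "ax": 0, "ay": 0, "az": 0}, {"claw": 4, "tx": 5.4, "ty": 0, "tz": -14.7, "ax": 0, "ay": 0, "az": 0}, {"claw": 4, "tx": 5.4, "ty": 0, "tz": -14.7, "ax": 0, "ay": 0, "az": 0}, {"claw": 4, "tx": 5.4, "ty": 0, "tz": -14.7, "ax": 0, "ay": 0, "az": 0}, {"claw": 4, "tx": 5.4, "ty": 0, "tz": -14.7, "ax": 0, "ay": 0, "az": 0}]'

```text
time: 14.02
eef_pos: [0.4831, 0.3312, 0.2053]
tcp_rot: [-0.112, -0.697, 0.699, 0.115]
contact_force: [0.3, 0.8, -0.4]
opening: 0.523
```

```bash
python3 -c "
from h import *
plan(.482,.332,.06,-108.6);grab('wrist','w12');grab('scene','s4')"
```

```text
t 14.02 pos [0.4831 0.3312 0.2053] yaw -108.47217266463561 F [ 0.288   0.7881 -0.3658] op 0.5229602806645407 q6 2.3204597580231847
-> tx 0.05 ty 14.53 tz -0.10 ax -0.21 ay 0.13 az 0.29
```

View pics/w12.png

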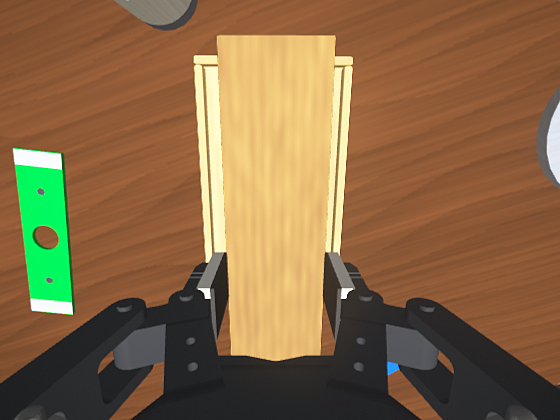

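View pics/s4.png

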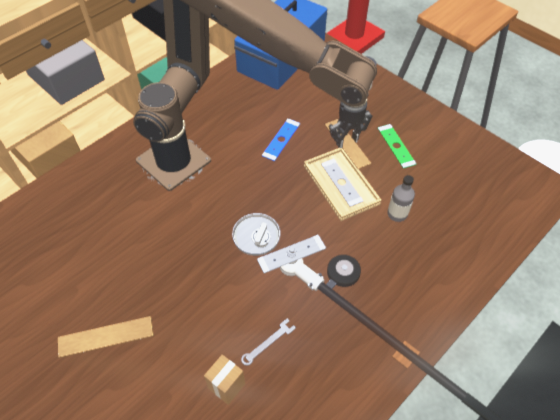

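```bash
python3 - <<'E'
from h import *
W,d=world('w12'); im=cv2.imread('pics/w12.png').astype(int)
m=(d>0)&(W[...,2]>.019)&(W[...,2]<.033)&(np.hypot(W[...,0]-.482,W[...,1]-.331)<.17)
P=W[m]; a=np.radians(161.4); L=np.array([np.cos(a),np.sin(a)]);S=np.array([-np.sin(a),np.cos(a)]); c=np.array([.482,.331])
l=(P[:,:2]-c)@L; s=(P[:,:2]-c)@S; print(len(P),'l',np.percentile(l,[0,1,99,100]),'s',np.percentile(s,[0,1,99,100]),P[:,2].mean())
for lo,hi in((-.12,-.09),(-.09,-.06),(-.06,-.03),(-.03,0)):
    k=(l>lo)&(l<hi); 
    if k.sum(): print(lo,s[k].min(),s[k].max())
# card extents held
m=(d>0)&(W[...,2]>.18)&(W[...,2]<.24)&(im[...,1]>110)
Q=W[m]; print('card held',cv2.minAreaRect((Q[:,:2]*1000).astype(np.float32)),np.median(Q[:,2]),Q[:,2].std())
crop('s4',290,135,400,225,'c7',6)
E
```

```text
3740 l [-0.1267 -0.1258  0.0736  0.0829] s [-0.078  -0.0771  0.072   0.0728] 0.025857526523591173
-0.12 -0.07740126062595892 0.0727587799250388
-0.09 -0.07751123985689581 0.0725464070058766
-0.06 -0.07742605846552891 0.07250012566260176
-0.03 -0.07788955505402322 0.07235836313203446
card held ((507.142333984375, 323.28778076171875), (62.425376892089844, 150.42535400390625), 71.27851104736328) 0.21409588682522238 0.0022517578049107566
```

View pics/c7.png

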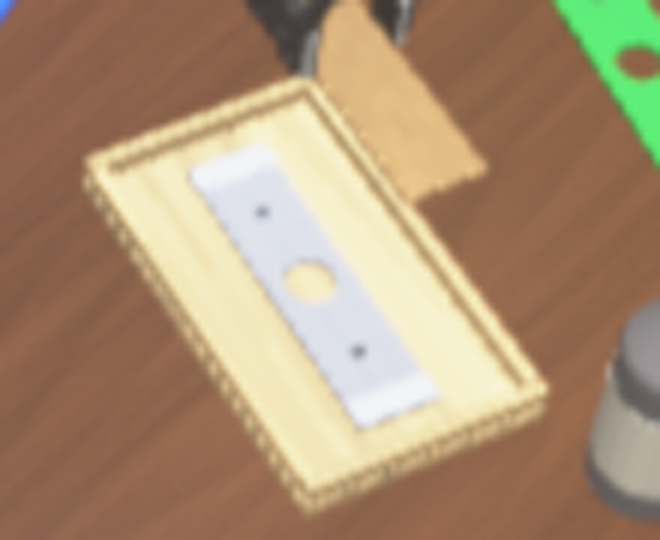

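```bash
python3 - <<'E'
from h import *
c=lambda p:(np.array(p)+.5)/6-.5+np.array((290,135))
quad('spare','scene',c([(190,177),(266,145),(438,383),(362,431)]),.013)
quad('rim','scene',c([(85,158),(310,80),(548,388),(310,495)]),.026)
print('hole',px('scene',c([(309,281)]),.0105), px('top',(np.array([[153,314]])+.5)/4-.5+np.array((170,120)),.0105))
for n,t in(('top','t0'),('scene','s0')):
    P,d=world(t); im=cv2.imread(f'pics/{t}.png').astype(int)
    m=(d>0)&(abs(P[...,0]-.482)<.13)&(abs(P[...,1]-.331)<.12)&(P[...,2]<.02)&(P[...,2]>0)&(im[...,2]-im[...,0]<12)&(im[...,1]>150)
    a=np.radians(161.4); L=np.array([np.cos(a),np.sin(a)]);S=np.array([-np.sin(a),np.cos(a)])
    q=P[m][:,:2]-[.482,.331]; q=q[(abs(q@S)<.04)&(abs(q@L)<.115)]
    print(n,len(q),cv2.minAreaRect((q*1000).astype(np.float32)),'mean',q.mean(0)+[.482,.331])
E
```

```text
spare [0.4837 0.3348] edges [ 51. 190.  55. 198.] long-axis deg 160.7914734825289
rim [0.4859 0.329 ] edges [145. 249. 151. 259.] long-axis deg 161.4893770176068
hole [[0.4817 0.3351 0.0105]] [[0.4829 0.3351 0.0105]]
top 620 ((1.6778030395507812, 3.861297607421875), (55.20287322998047, 201.80535888671875), 70.24840545654297) mean [0.4814 0.3351]
scene 623 ((0.051788330078125, 3.140666961669922), (53.47894287109375, 206.51844787597656), 71.6446762084961) mean [0.4866 0.3319]
```

```bash
python3 - <<'E'
from h import *
plan(.4825,.3365,.03,-108.8)
E
```

```text
t 14.12 pos [0.4839 0.3294 0.2061] yaw -108.66063565270409 F [ 1.1177 -0.3038 -0.9971] op 0.5231357734617322 q6 2.3204580850329
-> tx 0.29 ty 17.61 tz -0.68 ax -0.17 ay 0.14 az 0.23
```

play_rows --steps '[{"claw": 4, "tx": 0.3, "ty": 3, "tz": -0.7, "ax": 0, "ay": 0.1, "az": 0}, {"claw": 4, "tx": 0.3, "ty": 7, "tz": -0.7, "ax": 0, "ay": 0.1, "az": 0}, {"claw": 4, "tx": 0.3, "ty": 11, "tz": -0.7, "ax": 0, "ay": 0.1, "az": 0}, {"claw": 4, "tx": 0.3, "ty": 14, "tz": -0.7, "ax": 0, "ay": 0.1, "az": 0}, {"claw": 4, "tx": 0.3, "ty": 16.5, "tz": -0.7, "ax": 0, "ay": 0.1, "az": 0}, {"claw": 4, "tx": 0.3, "ty": 17.6, "tz": -0.7, "ax": 0, "ay": 0.1, "az": 0}, {"claw": 4, "tx": 0.3, "ty": 17.6, "tz": -0.7, "ax": 0, "ay": 0.1, "az": 0}, {"claw": 4, "tx": 0.3, "ty": 17.6, "tz": -0.7, "ax": 0, "ay": 0.1, "az": 0}]'

```text
time: 14.78
eef_pos: [0.4845, 0.3371, 0.0324]
tcp_rot: [0.115, 0.698, -0.698, -0.116]
contact_force: [0.9, 0.0, 0.3]
opening: 0.524
```

```bash
python3 - <<'E'
from h import *
plan(.4825,.3365,.013,-108.8);grab('wrist','w13');grab('scene','s5');crop('s5',290,105,410,225,'c8',5)
plan(.4825,.3365,.013,-108.8)
E
```

```text
t 14.78 pos [0.4845 0.3371 0.0324] yaw -108.84237991205434 F [0.902  0.0388 0.3489] op 0.5244426377558876 q6 2.3345897306740913
-> tx 0.16 ty 1.94 tz 0.12 ax -0.01 ay -0.04 az 0.09
t 14.88 pos [0.4859 0.3383 0.0345] yaw -108.80588396809365 F [ 0.512  -0.015  -0.1963] op 0.5285678893253951 q6 2.334668025359652
-> tx 0.27 ty 2.15 tz 0.28 ax 0.16 ay -0.01 az -0.09
```

View pics/w13.png

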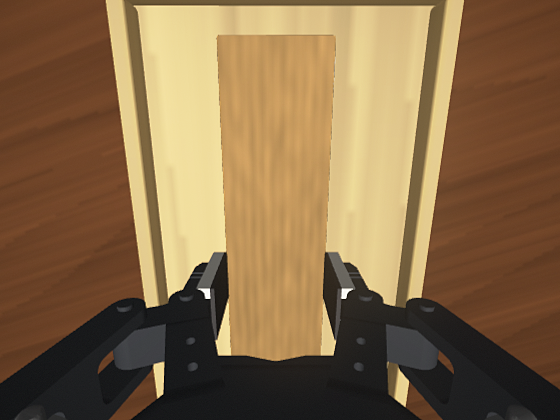

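View pics/c8.png

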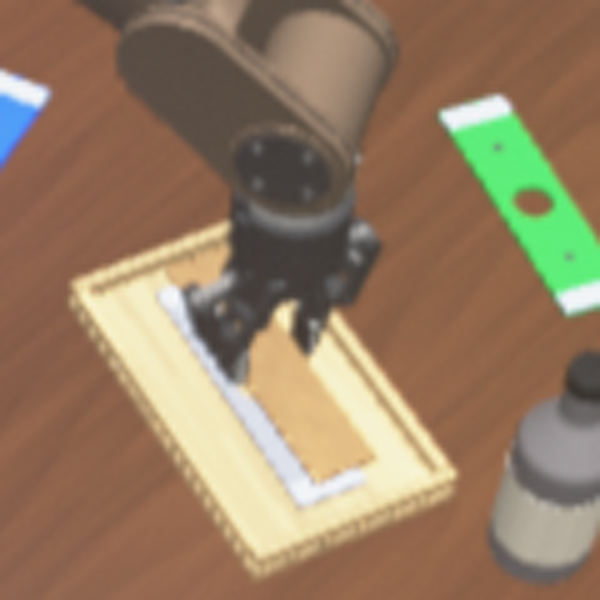

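play_rows --steps '[{"claw": 4, "tx": 0.2, "ty": 1, "tz": 0.15, "ax": 0, "ay": 0, "az": 0}, {"claw": 4, "tx": 0.2, "ty": 1.7, "tz": 0.15, "ax": 0, "ay": 0, "az": 0}, {"claw": 4, "tx": 0.2, "ty": 1.9, "tz": 0.15, "ax": 0, "ay": 0, "az": 0}, {"claw": 4, "tx": 0.2, "ty": 1.9, "tz": 0.15, "ax": 0, "ay": 0, "az": 0}]'

```text
time: 15.22
eef_pos: [0.4809, 0.3369, 0.0123]
tcp_rot: [-0.114, -0.697, 0.698, 0.116]
contact_force: [0.4, -0.5, -1.1]
opening: 0.524
```

```bash
python3 - <<'E'
from h import *
plan(.4825,.3365,.011,-108.8)
E
```

```text
t 15.22 pos [0.4809 0.3369 0.0123] yaw -108.75649210332959 F [ 0.3702 -0.4847 -1.1059] op 0.5236966435586689 q6 2.3352472201565453
-> tx -0.17 ty 0.13 tz -0.01 ax -0.06 ay 0.04 az 0.15
```

Just above the spare now; lower 1.5 mm and release gently.

play_rows --steps '[{"claw": 4, "tx": -0.15, "ty": 0.15, "tz": 0, "ax": 0, "ay": 0, "az": 0}, {"claw": 4, "tx": -0.15, "ty": 0.15, "tz": 0, "ax": 0, "ay": 0, "az": 0}, {"claw": 5, "tx": -0.15, "ty": 0.15, "tz": 0, "ax": 0, "ay": 0, "az": 0}, {"claw": 5.8, "tx": -0.15, "ty": 0.1, "tz": 0, "ax": 0, "ay": 0, "az": 0}, {"claw": 6.2, "tx": -0.15, "ty": 0, "tz": 0, "ax": 0, "ay": 0, "az": 0}, {"claw": 6.2, "tx": -0.15, "ty": 0, "tz": 0, "ax": 0, "ay": 0, "az": 0}]'

```text
time: 15.72
eef_pos: [0.4834, 0.3369, 0.0136]
tcp_rot: [0.115, 0.698, -0.697, -0.116]
contact_force: [0.3, -0.4, 0.0]
opening: 0.724
```

play_rows --steps '[{"claw": 6.2, "tx": 0, "ty": -1, "tz": 0, "ax": 0, "ay": 0, "az": 0}, {"claw": 6.2, "tx": 0, "ty": -3, "tz": 0, "ax": 0, "ay": 0, "az": 0}, {"claw": 6.2, "tx": 0, "ty": -7, "tz": 0, "ax": 0, "ay": 0, "az": 0}, {"claw": 6.2, "tx": 0, "ty": -11, "tz": 0, "ax": 0, "ay": 0, "az": 0}, {"claw": 6.2, "tx": 0, "ty": -15, "tz": 0, "ax": 0, "ay": 0, "az": 0}, {"claw": 6.2, "tx": 0, "ty": -19, "tz": 0, "ax": 0, "ay": 0, "az": 0}, {"claw": 6.2, "tx": 0, "ty": -19, "tz": 0, "ax": 0, "ay": 0, "az": 0}, {"claw": 6.2, "tx": 0, "ty": -19, "tz": 0, "ax": 0, "ay": 0, "az": 0}]'

```text
time: 16.38
eef_pos: [0.4853, 0.3376, 0.2084]
tcp_rot: [0.117, 0.7, -0.696, -0.113]
contact_force: [-0.2, -0.1, -0.1]
opening: 0.727
```

```bash
python3 - <<'E'
from h import *
plan(.5823,-.0125,.2,-20)
grab('wrist','w14')
W,d=world('w14'); im=cv2.imread('pics/w14.png').astype(int)
m=(d>0)&(W[...,2]>.0155)&(W[...,2]<.0235)&(np.hypot(W[...,0]-.4825,W[...,1]-.3365)<.115)
a=np.radians(161.2); S=np.array([-np.sin(a),np.cos(a)]); m&=abs((W[...,:2]-[.4825,.3365])@S)<.045
print(m.sum(),cv2.minAreaRect((W[m][:,:2]*1000).astype(np.float32)),np.median(W[m][:,2]))
E
```

```text
t 16.38 pos [0.4853 0.3376 0.2084] yaw -108.7541403055995 F [-0.1725 -0.1014 -0.1378] op 0.7273902473123622 q6 2.3335687475138034
-> tx -20.44 ty 0.75 tz 30.04 ax 0.06 ay -88.75 az -0.52
7875 ((482.7420654296875, 335.6798095703125), (48.90596389770508, 200.01895141601562), 70.668212890625) 0.019849213319216408
```

View pics/w14.png

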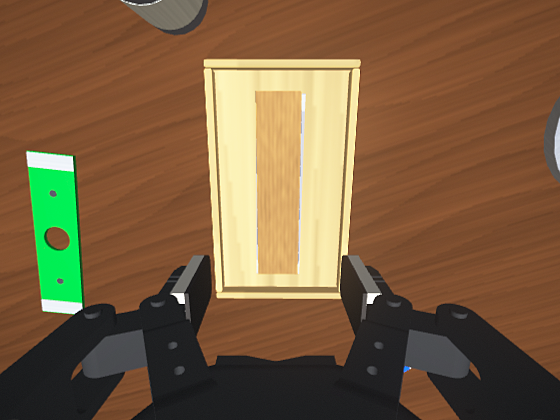

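```bash
python3 - <<'E'
from h import *
crop('w14',200,50,370,300,'c9',3)
im=cv2.imread('pics/w14.png')
a=cv2.resize(im[75:125,235:325],None,fx=6,fy=6,interpolation=cv2.INTER_CUBIC);b=cv2.resize(im[245:295,235:325],None,fx=6,fy=6,interpolation=cv2.INTER_CUBIC)
cv2.imwrite('pics/c9.png',np.vstack([a,b*0+90,b])[:,:])
cv2.imwrite('pics/c9.png',np.vstack([a,b]))
E
```

```text
(no output)
```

View pics/c9.png

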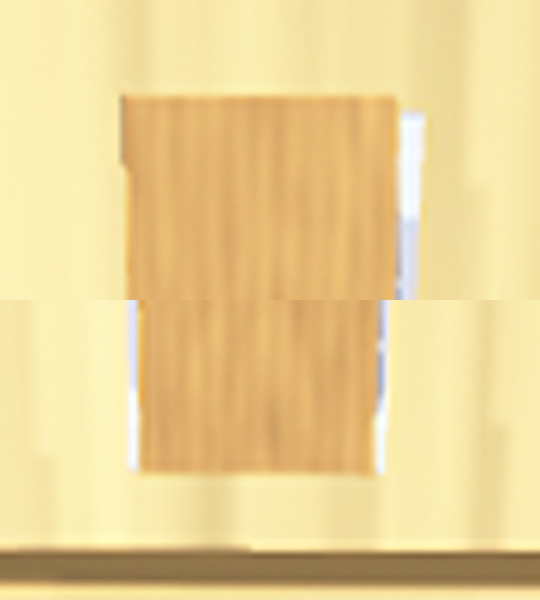

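play_rows --steps '[{"claw": 7.5, "tx": -20.4, "ty": 0, "tz": 30, "ax": 0, "ay": -88.7, "az": 0}, {"claw": 7.5, "tx": -20.4, "ty": 0, "tz": 30, "ax": 0, "ay": -88.7, "az": 0}, {"claw": 7.5, "tx": -20.4, "ty": 0, "tz": 30, "ax": 0, "ay": -88.7, "az": 0}, {"claw": 7.5, "tx": -20.4, "ty": 0, "tz": 30, "ax": 0, "ay": -88.7, "az": 0}, {"claw": 7.5, "tx": -20.4, "ty": 0, "tz": 30, "ax": 0, "ay": -88.7, "az": 0}, {"claw": 7.5, "tx": -20.4, "ty": 0, "tz": 30, "ax": 0, "ay": -88.7, "az": 0}, {"claw": 7.5, "tx": -20.4, "ty": 0, "tz": 30, "ax": 0, "ay": -88.7, "az": 0}, {"claw": 7.5, "tx": -20.4, "ty": 0, "tz": 30, "ax": 0, "ay": -88.7, "az": 0}, {"claw": 7.5, "tx": -20.4, "ty": 0, "tz": 30, "ax": 0, "ay": -88.7, "az": 0}, {"claw": 7.5, "tx": -20.4, "ty": 0, "tz": 30, "ax": 0, "ay": -88.7, "az": 0}, {"claw": 7.5, "tx": -20.4, "ty": 0, "tz": 30, "ax": 0, "ay": -88.7, "az": 0}, {"claw": 7.5, "tx": -20.4, "ty": 0, "tz": 30, "ax": 0, "ay": -88.7, "az": 0}]'

```text
time: 17.43
eef_pos: [0.5788, -0.0146, 0.2001]
tcp_rot: [-0.369, 0.606, -0.603, 0.366]
contact_force: [-0.7, 1.2, 1.1]
opening: 0.881
```

```bash
python3 - <<'E'
from h import *
plan(.5823,-.0125,.2,-20)
E
```

```text
t 17.43 pos [ 0.5788 -0.0146  0.2001] yaw -27.43547371932786 F [-0.7087  1.1826  1.1155] op 0.8805615463080937 q6 0.27821851679520593
-> tx -0.34 ty 0.00 tz 0.21 ax 0.36 ay -7.44 az 0.06
```

play_rows --steps '[{"claw": 7.5, "tx": -0.35, "ty": 0, "tz": 0.2, "ax": 0.3, "ay": -7.1, "az": 0}, {"claw": 7.5, "tx": -0.35, "ty": 0, "tz": 0.2, "ax": 0.3, "ay": -7.5, "az": 0}, {"claw": 7.5, "tx": -0.35, "ty": 0, "tz": 0.2, "ax": 0.3, "ay": -7.5, "az": 0}, {"claw": 7.5, "tx": -0.35, "ty": 0, "tz": 0.2, "ax": 0.3, "ay": -7.5, "az": 0}]'

```text
time: 17.77
eef_pos: [0.5826, -0.0107, 0.2015]
tcp_rot: [0.404, -0.58, 0.581, -0.404]
contact_force: [0.2, 0.6, 0.6]
opening: 0.876
```

```bash
python3 - <<'E'
from h import *
grab('wrist','w15')
W,d=world('w15')
m=(d>0)&(W[...,2]>.074)&(W[...,2]<.087)&(np.hypot(W[...,0]-.5825,W[...,1]+.0125)<.11)
print(m.sum(),cv2.minAreaRect((W[m][:,:2]*1000).astype(np.float32)),np.median(W[m][:,2]))
m=(d>0)&(W[...,2]>.095)&(W[...,2]<.11)&(np.hypot(W[...,0]-.5825,W[...,1]+.0125)<.03)
print('spindle',m.sum(),cv2.minAreaRect((W[m][:,:2]*1000).astype(np.float32)),np.median(W[m][:,2]))
plan(.5825,-.0125,.07,-20)
E
```

```text
12228 ((581.8411254882812, -12.338470458984375), (200.52574157714844, 50.15987014770508), 69.36985778808594) 0.08097965711108297
spindle 624 ((581.6984252929688, -12.13222885131836), (26.419567108154297, 21.705730438232422), 61.496463775634766) 0.10228985586159824
t 17.82 pos [ 0.5828 -0.0107  0.2019] yaw -20.221499891962594 F [ 0.5127 -0.2423  0.8804] op 0.8788477732760338 q6 0.16138271631165382
-> tx 0.17 ty 13.19 tz 0.01 ax -0.11 ay -0.22 az 0.03
```

View pics/w15.png

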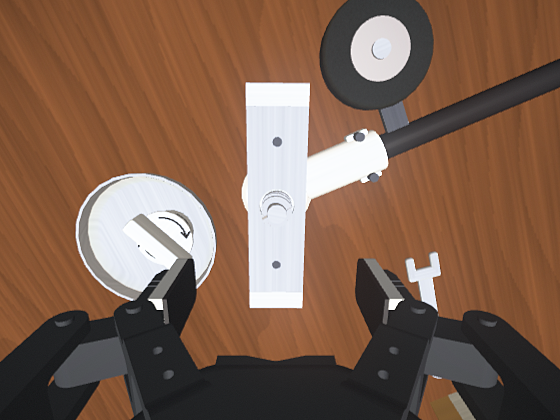

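play_rows --steps '[{"claw": 7.5, "tx": 0.15, "ty": 3.5, "tz": -0.05, "ax": 0, "ay": 0.3, "az": 0}, {"claw": 7.5, "tx": 0.15, "ty": 7.5, "tz": -0.05, "ax": 0, "ay": 0.3, "az": 0}, {"claw": 7, "tx": 0.15, "ty": 11, "tz": -0.05, "ax": 0, "ay": 0.3, "az": 0}, {"claw": 6.5, "tx": 0.15, "ty": 12.8, "tz": -0.05, "ax": 0, "ay": 0.3, "az": 0}, {"claw": 6.5, "tx": 0.15, "ty": 13.2, "tz": -0.05, "ax": 0, "ay": 0.3, "az": 0}, {"claw": 6.5, "tx": 0.15, "ty": 13.2, "tz": -0.05, "ax": 0, "ay": 0.3, "az": 0}, {"claw": 6.5, "tx": 0.15, "ty": 13.2, "tz": -0.05, "ax": 0, "ay": 0.3, "az": 0}]'

```text
time: 18.4
eef_pos: [0.5839, -0.0125, 0.0721]
tcp_rot: [0.402, -0.579, 0.582, -0.405]
contact_force: [-0.2, 0.7, 0.1]
opening: 0.757
```

```bash
python3 - <<'E'
from h import *
plan(.582,-.0122,.069,-20.5);grab('wrist','w16')
plan(.582,-.0122,.069,-20.5)
E
```

```text
t 18.4 pos [ 0.5839 -0.0125  0.0721] yaw -20.443882583325742 F [-0.1886  0.6951  0.0608] op 0.7565924581687238 q6 0.16282650773225738
-> tx 0.04 ty 0.31 tz -0.18 ax -0.33 ay 0.06 az -0.00
t 18.45 pos [ 0.5845 -0.0126  0.073 ] yaw -20.438981972574442 F [ 0.1819  0.7523 -0.4682] op 0.7631238788536238 q6 0.16271583136280984
-> tx 0.05 ty 0.40 tz -0.25 ax -0.43 ay 0.06 az -0.02
```

View pics/w16.png

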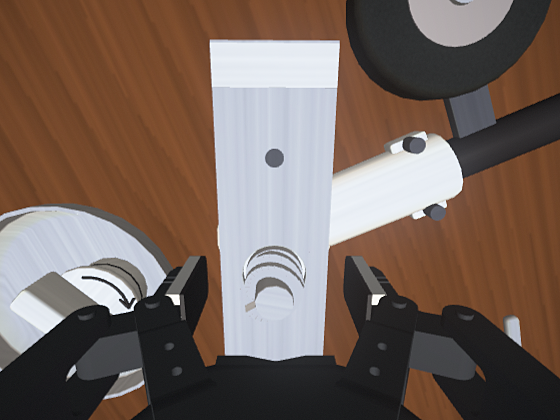

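play_rows --steps '[{"claw": 6.5, "tx": 0.05, "ty": 0.35, "tz": -0.1, "ax": -0.2, "ay": 0, "az": 0}, {"claw": 6, "tx": 0.05, "ty": 0.35, "tz": -0.1, "ax": -0.2, "ay": 0, "az": 0}, {"claw": 5.5, "tx": 0.05, "ty": 0.35, "tz": -0.1, "ax": -0.2, "ay": 0, "az": 0}, {"claw": 4.4, "tx": 0.05, "ty": 0.35, "tz": -0.1, "ax": -0.2, "ay": 0, "az": 0}, {"claw": 4.4, "tx": 0.05, "ty": 0.35, "tz": -0.1, "ax": -0.2, "ay": 0, "az": 0}, {"claw": 4.4, "tx": 0.05, "ty": 0.35, "tz": -0.1, "ax": -0.2, "ay": 0, "az": 0}, {"claw": 4.4, "tx": 0.05, "ty": 0.35, "tz": -0.1, "ax": -0.2, "ay": 0, "az": 0}, {"claw": 4.4, "tx": 0.05, "ty": 0.35, "tz": -0.1, "ax": -0.2, "ay": 0, "az": 0}]' --grip_force 80

```text
time: 19.12
eef_pos: [0.5825, -0.0126, 0.069]
tcp_rot: [0.403, -0.58, 0.581, -0.404]
contact_force: [-2.4, 0.3, 6.8]
opening: 0.55
```

```bash
python3 - <<'E'
from h import *
plan(.582,-.0122,.069,-20.5)
E
```

```text
t 19.12 pos [ 0.5825 -0.0126  0.069 ] yaw -20.41428640713942 F [-2.3984  0.3328  6.809 ] op 0.5496278658239256 q6 0.16108212262682817
-> tx -0.02 ty -0.00 tz -0.06 ax -0.10 ay 0.09 az 0.00
```

play_rows --steps '[{"claw": 4.4, "tx": 0, "ty": -0.3, "tz": 0, "ax": 0, "ay": 0, "az": 0}, {"claw": 4.4, "tx": 0, "ty": -0.7, "tz": 0, "ax": 0, "ay": 0, "az": 0}, {"claw": 4.4, "tx": 0, "ty": -1.1, "tz": 0, "ax": 0, "ay": 0, "az": 0}, {"claw": 4.4, "tx": 0, "ty": -1.5, "tz": 0, "ax": 0, "ay": 0, "az": 0}]'

```text
time: 19.45
eef_pos: [0.581, -0.0123, 0.0818]
tcp_rot: [-0.404, 0.581, -0.58, 0.403]
contact_force: [-0.1, -0.4, -4.3]
opening: 0.551
```

```bash
python3 - <<'E'
from h import *
plan(.582,-.0122,.069,-20.5);grab('wrist','w17')
E
```

```text
t 19.45 pos [ 0.581  -0.0123  0.0818] yaw -20.42354824399163 F [-0.0569 -0.4263 -4.3497] op 0.5505145165601028 q6 0.16103031009218413
-> tx -0.05 ty 1.28 tz 0.09 ax 0.09 ay 0.08 az 0.03
```

View pics/w17.png

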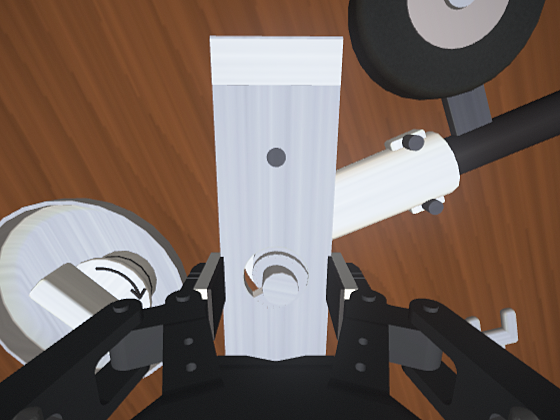

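The blade is up and level, with 4.3 N of load against a 3.4 N weight. I'll continue straight up.

play_rows --steps '[{"claw": 4.4, "tx": 0, "ty": -0.8, "tz": 0, "ax": 0, "ay": 0, "az": 0}, {"claw": 4.4, "tx": 0, "ty": -1.6, "tz": 0, "ax": 0, "ay": 0, "az": 0}, {"claw": 4.4, "tx": 0, "ty": -2.6, "tz": 0, "ax": 0, "ay": 0, "az": 0}, {"claw": 4.4, "tx": 0, "ty": -4, "tz": 0, "ax": 0, "ay": 0, "az": 0}, {"claw": 4.4, "tx": 0, "ty": -6, "tz": 0, "ax": 0, "ay": 0, "az": 0}, {"claw": 4.4, "tx": 0, "ty": -9, "tz": 0, "ax": 0, "ay": 0, "az": 0}, {"claw": 4.4, "tx": 0, "ty": -12, "tz": 0, "ax": 0, "ay": 0, "az": 0}, {"claw": 4.4, "tx": 0, "ty": -12, "tz": 0, "ax": 0, "ay": 0, "az": 0}]'

```text
time: 20.17
eef_pos: [0.5858, -0.0131, 0.2115]
tcp_rot: [0.4, -0.577, 0.585, -0.407]
contact_force: [1.9, -0.3, -1.6]
opening: 0.556
```

```bash
python3 - <<'E'
from h import *
plan(.483,.336,.2,-109);grab('wrist','w18')
E
```

```text
t 20.17 pos [ 0.5858 -0.0131  0.2115] yaw -20.410217247330305 F [ 1.9028 -0.3304 -1.6429] op 0.555814293932391 q6 0.16098305858317202
-> tx -29.13 ty 0.89 tz -21.83 ax -0.58 ay 88.59 az -0.76
```

View pics/w18.png

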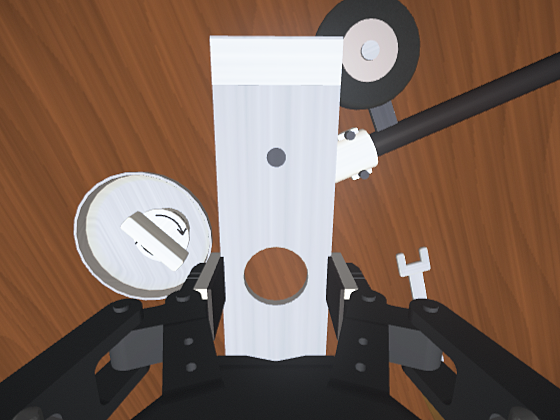

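play_rows --steps '[{"claw": 4.4, "tx": -29.2, "ty": 0.4, "tz": -22, "ax": -0.3, "ay": 88.6, "az": -0.3}, {"claw": 4.4, "tx": -29.2, "ty": 0.4, "tz": -22, "ax": -0.3, "ay": 88.6, "az": -0.3}, {"claw": 4.4, "tx": -29.2, "ty": 0.4, "tz": -22, "ax": -0.3, "ay": 88.6, "az": -0.3}, {"claw": 4.4, "tx": -29.2, "ty": 0.4, "tz": -22, "ax": -0.3, "ay": 88.6, "az": -0.3}, {"claw": 4.4, "tx": -29.2, "ty": 0.4, "tz": -22, "ax": -0.3, "ay": 88.6, "az": -0.3}, {"claw": 4.4, "tx": -29.2, "ty": 0.4, "tz": -22, "ax": -0.3, "ay": 88.6, "az": -0.3}, {"claw": 4.4, "tx": -29.2, "ty": 0.4, "tz": -22, "ax": -0.3, "ay": 88.6, "az": -0.3}, {"claw": 4.4, "tx": -29.2, "ty": 0.4, "tz": -22, "ax": -0.3, "ay": 88.6, "az": -0.3}, {"claw": 4.4, "tx": -29.2, "ty": 0.4, "tz": -22, "ax": -0.3, "ay": 88.6, "az": -0.3}, {"claw": 4.4, "tx": -29.2, "ty": 0.4, "tz": -22, "ax": -0.3, "ay": 88.6, "az": -0.3}, {"claw": 4.4, "tx": -29.2, "ty": 0.4, "tz": -22, "ax": -0.3, "ay": 88.6, "az": -0.3}, {"claw": 4.4, "tx": -29.2, "ty": 0.4, "tz": -22, "ax": -0.3, "ay": 88.6, "az": -0.3}]'

```text
time: 21.22
eef_pos: [0.4754, 0.339, 0.1959]
tcp_rot: [-0.07, -0.703, 0.704, 0.076]
contact_force: [0.3, 0.4, -3.8]
opening: 0.552
```

```bash
python3 - <<'E'
from h import *
plan(.481,.3363,.2,-109)
E
```

```text
t 21.22 pos [0.4754 0.339  0.1959] yaw -101.87384403722332 F [ 0.3296  0.4231 -3.7817] op 0.5516762079844009 q6 2.2207919514284082
-> tx -0.60 ty -0.42 tz 0.15 ax -0.17 ay 7.13 az 0.51
```

play_rows --steps '[{"claw": 4.4, "tx": -0.4, "ty": 2, "tz": 0.1, "ax": 0, "ay": 7.1, "az": 0.3}, {"claw": 4.4, "tx": -0.4, "ty": 5, "tz": 0.1, "ax": 0, "ay": 7.1, "az": 0.3}, {"claw": 4.4, "tx": -0.4, "ty": 8.5, "tz": 0.1, "ax": 0, "ay": 7.1, "az": 0.3}, {"claw": 4.4, "tx": -0.4, "ty": 12, "tz": 0.1, "ax": 0, "ay": 7.1, "az": 0.3}, {"claw": 4.4, "tx": -0.4, "ty": 14.5, "tz": 0.1, "ax": 0, "ay": 7.1, "az": 0.3}, {"claw": 4.4, "tx": -0.4, "ty": 14.5, "tz": 0.1, "ax": 0, "ay": 7.1, "az": 0.3}, {"claw": 4.4, "tx": -0.4, "ty": 14.5, "tz": 0.1, "ax": 0, "ay": 7.1, "az": 0.3}]'

```text
time: 21.8
eef_pos: [0.478, 0.3353, 0.0503]
tcp_rot: [-0.113, -0.696, 0.699, 0.118]
contact_force: [0.3, 0.1, -3.8]
opening: 0.552
```

```bash
python3 - <<'E'
from h import *
plan(.481,.3363,.03,-109);grab('wrist','w19');plan(.481,.3363,.03,-109);grab('scene','s6');crop('s6',290,105,410,225,'c10',5);plan(.481,.3363,.03,-109)
E
```

```text
t 21.8 pos [0.478  0.3353 0.0503] yaw -108.80390340289756 F [ 0.3025  0.1259 -3.8052] op 0.5521917683447101 q6 2.3366210127266056
-> tx -0.26 ty 2.03 tz -0.20 ax -0.29 ay 0.20 az 0.32
t 21.85 pos [0.4801 0.3363 0.053 ] yaw -108.80174319606114 F [ 1.0586 -0.064  -3.2074] op 0.5497285628833956 q6 2.3365967066080673
-> tx -0.08 ty 2.30 tz -0.03 ax -0.05 ay 0.20 az 0.08
t 21.9 pos [0.4815 0.3369 0.0547] yaw -108.79882430167835 F [ 0.4659 -0.2011 -3.4972] op 0.5488375779296856 q6 2.336552844311308
-> tx 0.03 ty 2.47 tz 0.08 ax 0.09 ay 0.20 az -0.07
```

View pics/w19.png

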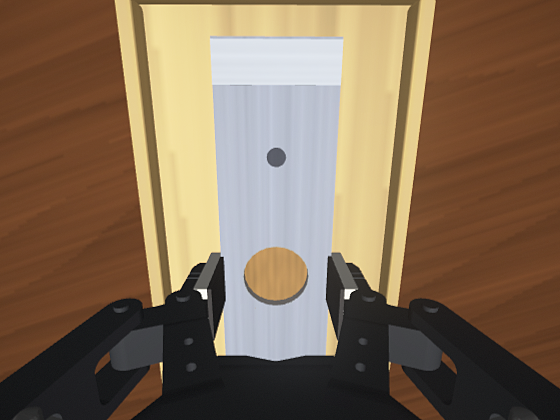

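View pics/c10.png

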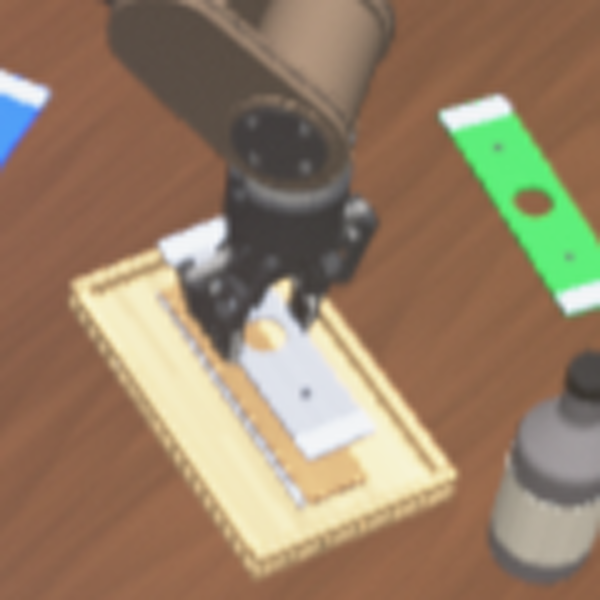

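play_rows --steps '[{"claw": 4.4, "tx": 0, "ty": 1.2, "tz": 0, "ax": 0, "ay": 0.2, "az": 0}, {"claw": 4.4, "tx": 0, "ty": 2.5, "tz": 0, "ax": 0, "ay": 0.2, "az": 0}, {"claw": 4.4, "tx": 0, "ty": 3.2, "tz": 0, "ax": 0, "ay": 0.2, "az": 0}, {"claw": 4.4, "tx": 0, "ty": 3.5, "tz": 0, "ax": 0, "ay": 0.2, "az": 0}, {"claw": 4.4, "tx": 0, "ty": 3.5, "tz": 0, "ax": 0, "ay": 0.2, "az": 0}, {"claw": 4.4, "tx": 0, "ty": 3.5, "tz": 0, "ax": 0, "ay": 0.2, "az": 0}]'

```text
time: 22.4
eef_pos: [0.4803, 0.3364, 0.0181]
tcp_rot: [-0.116, -0.697, 0.697, 0.117]
contact_force: [-0.2, 0.2, -3.6]
opening: 0.551
```

```bash
python3 - <<'E'
from h import *
plan(.481,.3363,.013,-109);grab('wrist','w20');plan(.481,.3363,.013,-109)
E
```

```text
t 22.4 pos [0.4803 0.3364 0.0181] yaw -108.99455286555589 F [-0.1957  0.18   -3.6398] op 0.5505530791504232 q6 2.3401002801123023
-> tx -0.07 ty 0.51 tz -0.01 ax -0.02 ay 0.01 az 0.03
t 22.45 pos [0.4805 0.3365 0.0183] yaw -108.9945359900076 F [-0.1187  0.2403 -4.7658] op 0.5524593636208263 q6 2.34009607134029
-> tx -0.05 ty 0.53 tz 0.00 ax 0.00 ay 0.01 az 0.01
```

View pics/w20.png

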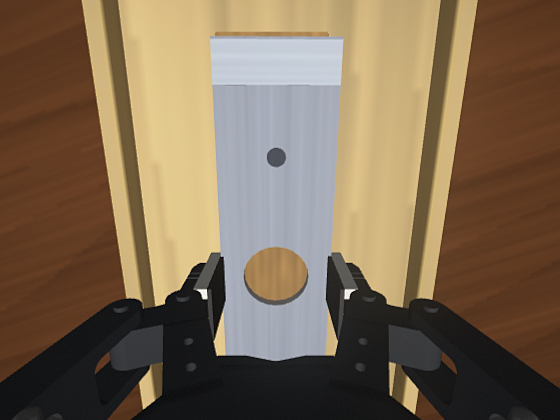

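play_rows --steps '[{"claw": 4.4, "tx": -0.35, "ty": 0.1, "tz": -0.12, "ax": 0, "ay": 0, "az": 0}, {"claw": 4.4, "tx": -0.35, "ty": 0.3, "tz": -0.12, "ax": 0, "ay": 0, "az": 0}, {"claw": 4.4, "tx": -0.35, "ty": 0.4, "tz": -0.12, "ax": 0, "ay": 0, "az": 0}, {"claw": 4.4, "tx": -0.35, "ty": 0.4, "tz": -0.12, "ax": 0, "ay": 0, "az": 0}]'

```text
time: 22.78
eef_pos: [0.4838, 0.3362, 0.0138]
tcp_rot: [-0.116, -0.697, 0.698, 0.117]
contact_force: [0.6, -0.2, -4.8]
opening: 0.552
```

```bash
python3 - <<'E'
from h import *
plan(.481,.3363,.013,-109)
E
```

```text
t 22.78 pos [0.4838 0.3362 0.0138] yaw -109.0060107582922 F [ 0.5838 -0.1944 -4.8029] op 0.5519445881090445 q6 2.3373699516193533
-> tx 0.27 ty 0.08 tz 0.09 ax -0.04 ay -0.01 az 0.06
```

play_rows --steps '[{"claw": 4.4, "tx": 0, "ty": 0.12, "tz": 0, "ax": 0, "ay": 0, "az": 0}, {"claw": 4.4, "tx": 0, "ty": 0.12, "tz": 0, "ax": 0, "ay": 0, "az": 0}]'

```text
time: 22.95
eef_pos: [0.4841, 0.3364, 0.0132]
tcp_rot: [-0.116, -0.697, 0.697, 0.117]
contact_force: [0.3, -0.0, -2.5]
opening: 0.553
```

Force is easing, so it has just touched. I'll go slightly further and then release.

play_rows --steps '[{"claw": 4.4, "tx": 0, "ty": 0.08, "tz": 0, "ax": 0, "ay": 0, "az": 0}, {"claw": 4.4, "tx": 0, "ty": 0.08, "tz": 0, "ax": 0, "ay": 0, "az": 0}]'

```text
time: 23.12
eef_pos: [0.4841, 0.3364, 0.0131]
tcp_rot: [-0.116, -0.697, 0.698, 0.117]
contact_force: [-2.9, -1.4, 2.9]
opening: 0.551
```

play_rows --steps '[{"claw": 4.8, "tx": 0, "ty": 0, "tz": 0, "ax": 0, "ay": 0, "az": 0}, {"claw": 5.4, "tx": 0, "ty": 0, "tz": 0, "ax": 0, "ay": 0, "az": 0}, {"claw": 6.2, "tx": 0, "ty": 0, "tz": 0, "ax": 0, "ay": 0, "az": 0}, {"claw": 6.4, "tx": 0, "ty": 0, "tz": 0, "ax": 0, "ay": 0, "az": 0}, {"claw": 6.4, "tx": 0, "ty": -0.5, "tz": 0, "ax": 0, "ay": 0, "az": 0}, {"claw": 6.4, "tx": 0, "ty": -2, "tz": 0, "ax": 0, "ay": 0, "az": 0}, {"claw": 6.4, "tx": 0, "ty": -5, "tz": 0, "ax": 0, "ay": 0, "az": 0}, {"claw": 6.4, "tx": 0, "ty": -9, "tz": 0, "ax": 0, "ay": 0, "az": 0}, {"claw": 6.4, "tx": 0, "ty": -13, "tz": 0, "ax": 0, "ay": 0, "az": 0}, {"claw": 6.4, "tx": 0, "ty": -17, "tz": 0, "ax": 0, "ay": 0, "az": 0}, {"claw": 6.4, "tx": 0, "ty": -19, "tz": 0, "ax": 0, "ay": 0, "az": 0}, {"claw": 6.4, "tx": 0, "ty": -19, "tz": 0, "ax": 0, "ay": 0, "az": 0}]'

```text
time: 24.12
eef_pos: [0.4876, 0.3381, 0.2105]
tcp_rot: [0.121, 0.7, -0.695, -0.113]
contact_force: [0.8, -0.0, 0.2]
opening: 0.751
```

```bash
python3 - <<'E'
from h import *
st();grab('wrist','w21');grab('top','t3');grab('scene','s7')
W,d=world('w21')
m=(d>0)&(W[...,2]>.021)&(W[...,2]<.029)&(np.hypot(W[...,0]-.4825,W[...,1]-.3365)<.12)
a=np.radians(161.2); S=np.array([-np.sin(a),np.cos(a)]); m&=abs((W[...,:2]-[.4825,.3365])@S)<.045
r=cv2.minAreaRect((W[m][:,:2]*1000).astype(np.float32));print(m.sum(),r,np.median(W[m][:,2]))
P=W[m];A=np.c_[P[:,:2]-P[:,:2].mean(0),np.ones(len(P))];print('plane tilt',np.linalg.lstsq(A,P[:,2],rcond=None)[0])
im=cv2.imread('pics/w21.png');cv2.imwrite('pics/c11.png',cv2.resize(im[50:310,190:380],None,fx=2.3,fy=2.3,interpolation=cv2.INTER_CUBIC))
crop('s7',230,140,400,290,'c12',4)
E
```

```text
24.1167 [0.4876 0.3381 0.2105] [ 0.1205  0.7002 -0.6946 -0.1127] [0.4353 0.1189 1.8109 0.0004 1.1982 2.3373] [ 0.8    -0.0097  0.1951] 0.7505534368621817
[[-0.9455  0.0122 -0.3253]
 [ 0.3254  0.0061 -0.9455]
 [-0.0096 -0.9999 -0.0097]]
8163 ((473.4292907714844, 340.26300048828125), (50.03730010986328, 220.14918518066406), 70.80033111572266) 0.024873596202014125
plane tilt [ 0.0006 -0.0008  0.0249]
```

View pics/c11.png

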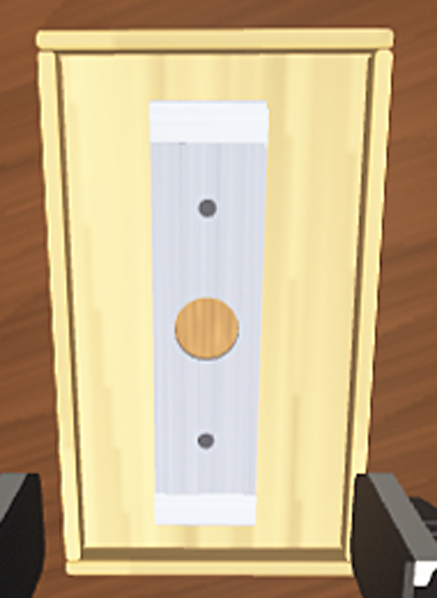

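View pics/c12.png

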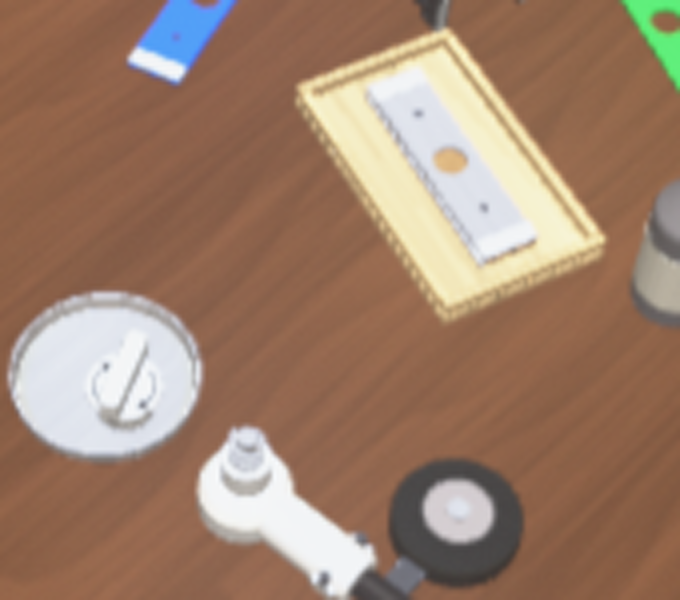

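```bash
python3 - <<'E'
from h import *
W,d=world('w21')
q=W[...,:2]-[.4825,.3365]; a=np.radians(161.2); L=np.array([np.cos(a),np.sin(a)]);S=np.array([-np.sin(a),np.cos(a)])
m=(d>0)&(W[...,2]>.021)&(W[...,2]<.029)&(abs(q@S)<.045)&(abs(q@L)<.11)
r=cv2.minAreaRect((W[m][:,:2]*1000).astype(np.float32));print(r)
e=(np.array(r[0])/1000-[.4827,.3357]); print('vs card l,s mm',e@L*1000,e@S*1000)
P,d=world('s7')
m=(d>0)&(P[...,2]>.03)&(P[...,2]<.09)&(np.hypot(P[...,0]-.45,P[...,1]+.017)<.07);Q=P[m];print('nut',Q.mean(0),Q.max(0),cv2.minAreaRect((Q[Q[:,2]>.05][:,:2]*1000).astype(np.float32)))
for n,p0 in(('oil',(.685,.365)),('carton',(.714,-.399))):
  for t in('t0','t3'):
    P,d=world(t); m=(d>0)&(P[...,2]>.05)&(P[...,2]<.25)&(np.hypot(P[...,0]-p0[0],P[...,1]-p0[1])<.06); print(n,t,P[m].mean(0))
E
```

```text
((482.789306640625, 337.0035400390625), (50.03730010986328, 200.32656860351562), 70.80033111572266)
vs card l,s mm 0.33554417167820877 -1.2627756801394432
nut [ 0.4614 -0.0186  0.0458] [0.5083 0.05   0.0694] ((456.3748779296875, -18.455657958984375), (17.684097290039062, 71.20055389404297), 24.77183723449707)
oil t0 [0.6806 0.3619 0.1252]
oil t3 [0.6805 0.3617 0.1238]
carton t0 [ 0.7084 -0.3945  0.1002]
carton t3 [ 0.7084 -0.3943  0.0997]
```

```bash
python3 -c "
from h import *
s=ctrl.get_state();print(s['time'],s['dq']);print(ctrl.sign_off())"
```

```text
24.2667 [-0.002   0.0276  0.0326 -0.0018  0.0032 -0.0017]
the job is handed in; nothing more can be done
None
```

I took the nut off and put it in the dish, laid the card on the spare blade in the tray, and laid the edger's blade on the card. I handed the job in at 24.3 s.

- **Nut:** I turned it about 186° clockwise and lifted it off. It stands upright in the dish, about 22 mm from the dish centre, and the limit is 55 mm.
- **Card:** I used the smaller of the two cardboard strips. In the wrist view it lies 1–2 mm sideways and about 1° off the spare. That is an estimate from the picture.
- **Blade:** It is within about 1.5 mm and 1° of the card, flat, with its top at 24.9 mm against an expected 24 mm.
- **Bystanders:** The oil bottle and carton haven't moved in the depth readings. I didn't measure the spanner again at the end, but the arm never went near it.

I had two disagreements along the way:
- **Cameras:** The top and wrist cameras differ by about 3 mm in y, so I used the wrist camera for placing.
- **Dish reach:** The arm couldn't get low enough at my first spot in the dish, so the nut went down about 1 cm farther out.

At hand-in the arm was clear of everything, with its joints still settling at about 0.03 rad/s.

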